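Isolate a control panel, lock it off and pull its screw fuses

TASK

Make this panel safe for work: turn the isolator handle off until it snaps over, push the lock-off pin fully home through the fork and the handle's tongue, and only then unscrew every fuse cap that is fitted and put them all into the empty blue tray. Leave the handle off with the pin home, and leave the screwdriver and the meter where they lie.

Things in the scene. Friction and masses are not known exactly. Their poses are not given: they have to be found in the camera images.
- handle (a joint): rotary isolator handle, vertical axis. 0 = ON, 1.571 = OFF (stop), growing counter-clockwise seen from above. An over-centre spring pushes it back to ON below 0.785 and snaps it on to OFF beyond that; leaving either end takes about 0.17 N m
- handle_grip (a point): centre of the handle's black grip bar, on the turning axis, 12 mm below the bar's top. The bar is 64 mm long (along this x), 16 mm wide, 30 mm high. The steel tongue points along this +y: an upright plate 28 mm wide, 5 mm thick, 63 to 68 mm from the axis, with a 13 mm hole level with this point
- eye (a point): lock-off fork on the isolator: centre of the 13 mm hole on the outer cheek's outer face. x points inwards along the holes (handle axis 79 mm away), level; z up. Two steel cheeks 36 mm wide, 5 mm thick, 17 mm apart reach 18 mm above this point; at OFF the tongue's hole lines up between them. The housing top is 26 mm below and reaches 16 mm out in front
- pin_head (a point): lock-off pin: centre of its square head, 36 mm long, 22 x 22 mm; x points to the tip. The 10 mm shank starts 18 mm from here and is 53 mm long, the last 9 mm tapered to 5 mm. It lies level on its heavy head on the bench, left or right of the panel. Home, the head rests on the outer cheek (this point 18 mm before the eye), sagging up to 0.15 rad in the loose holes
- way0 (a point): fuse base at the right end of the row of three (lowest y of the panel): centre of the top rim of its round white boss (57 mm across). The boss has a female right-hand thread; ways are 90 mm apart along y. x and y axes are the panel's, z up. May be empty
- way1 (a point): the middle fuse base, the same
- way2 (a point): the fuse base next to the isolator, the same
- cap0_head (a point): white porcelain fuse cap of way0: round head 50 mm across, 28 mm high, over a brass shell 26 mm long, 42 mm over its thread. This point: on the axis, mid-head, 40 mm above the shell's end; z out of the top. Home it is 14 mm above the way (head on boss). Right-hand thread, 10 mm a turn, hand-loose, 1 mm play, free after 5.5 to 6.1 rad counter-clockwise from above. Absent if not fitted
- cap1_head (a point): fuse cap of way1, the same
- cap2_head (a point): fuse cap of way2, the same
- tray_in (a point): blue open tray: centre of its inner floor. Inside 102 mm along its x and 182 mm along its y; the walls reach 23 mm above the floor. It is on the left or right, near the robot; a black organiser with divided compartments is on the other side
- screwdriver: bystander: screwdriver 170 mm long, lying level
- meter: bystander: black handheld meter 150 x 75 x 40 mm, lying between the panel and the robot; origin at its underside
There are look-alikes about, which are no part of the job. What is shaped like the part that bears cap0_head but green is not meant.

How it is judged:
By the outcome, as a careful person would: the job done as asked, in the order asked, and still so for the second after the job is handed in, with the robot touching nothing.
Of cap0, cap1, cap2 only 2 to 3 are there at a start; the rules pass over those that are not, and their reading is None.
At some moment in a run one of pin may be knocked a few centimetres aside while the robot is not near it.
Once in a run the grip may slacken for a moment while it holds something.
It also fails if it takes over 210 s, if anything falls off the work surface, if the arm or the gripper's body presses on something with over 40 N, if the wrist force passes 120 N, or if a joint passes its speed limit or range.

ROBOT

A 7-joint arm with a two-finger parallel gripper is mounted at the origin on the work surface. World frame = base frame: x ahead of the robot, y to its left, z up, the work surface at z = 0. Lengths are in m, angles in rad, forces in N, time in s.
With the tool pointing down it reaches from about 0.35 to 0.775 m from the base axis. Payload 3.1 kg.
Tool frame: the origin (TCP) lies midway between the tips of the shut fingers; the grasp point (between the pads) lies 19 mm behind it; x points along the fingers, z is the direction in which the jaws open and shut, and the axes are right-handed (so a half turn about x gives the same grasp; the last joint's range is limited). The gripper opens to 85 mm and grips with 20 to 120 N. Pads are 22 mm wide; open, the fingers measure 114 mm over their backs; the gripper's body (76 mm by 85 mm) begins 54 mm behind the grasp point. The pads swing forward as they close: fully open they stand 13 mm farther back than shut.
Start: joints at [-1.381, 0.311, 0.014, 1.512, -0.004, 1.319, -0.027], TCP at [0.126, 0.535, 0.231] pointing down, gripper open.
Joint ranges: [-2.7, 2.7], [-0.3, 1.91], [-1.27, 1.3], [0.12, 2.57], [-1.44, 4.58], [0.2, 2.03], [-3.05, 3.05]. Speed limits (rad/s): [2.79, 2.79, 3.14, 3.14, 3.14, 3.14, 3.14].

INTERFACE

Orientations are given as a unit quaternion [w, x, y, z].
In Python, from workcell import env gives the robot as it stands. The module is installed in compiled form; this text tells all that it offers.
- The arm moves only by the shell command python3 -m inch 'ROWS' [FORCE]. ROWS is JSON, a list of rows, each a list of 5 numbers: the gripper command: -1 is shut, 1 is fully open, values between are in proportion, then the shift along the tool's x, y, z in m, then the turn about the tool's x in rad. In form: [[hand, tx, ty, tz, roll], ...]. A call has 1 to 8 rows; each row is the pose to reach, as a shift and turn from the pose commanded when the call began, along the tool's axes at that moment; what a row does not reach only later rows make up. A row lasts 1/10 s, in which the tool goes at most 50 mm and 8.59 degrees, less where a joint would pass 70% of its speed; a pose out of reach is approached as far as the arm can. A call with a gripper value outside its range is refused whole. The fingers move at their own pace and stop on an object; FORCE is the grip in N (left out, the last holds). Time passes only in rows, so rows that repeat a pose let the fingers close. It gives the time, the measured TCP pose, the force and the opening at its end, in the units of the state.
- env.observe(): the state, without advancing time (a new reading comes with each control period).
- env.snapshot(name): name is "scene" or "top"; returns a dict with "pixels" (420x560x3 uint8, blue, green, red), "range_z" (420x560 float32, m along the optical axis (not along the pixel's ray), 0 where there is no reading), "mtx" (3x3 intrinsics, pixels), "dist_coeffs" ([k1, k2, p1, p2, k3] as OpenCV has them; the pictures are not rectified), "view" (4x4, takes a point from world to camera coordinates). Camera axes: x right, y up, looking along -z (the intrinsics and any distortion apply to the point x, -y, -z); pixel columns grow to the right and rows downward; lengths in m; the calibration is good to about 2 mm. A picture is of the moment at which its call begins.
- env.finish_job(): hands the job in, once; it reports no verdict.
The state is a dict: "time_s": time; "q": joint angles; "joint_vel": joint speeds; "tau": joint torques, N m; "tcp_pos": TCP position; "ee_rot": TCP orientation; "contact_force": force on the tool from outside, world axes, zero at the start; "ft_torque": the same for the moment, N m; "finger_gap": opening from 0.0 (shut) to 1.0 (fully open).
Only numpy, scipy, OpenCV 4.12 (cv2) and the standard library are available. Lean on these libraries where they do the work, as an engineer would, in place of code of your own. Each camera call takes 0.05 s, during which the arm holds its last target.

## Working session

There is one attempt and no reset: what is moved stays moved. The work goes in short steps, Python scripts to look and compute and a shell command to move; the robot and the scene stay as the last step left them, time stands still between calls to the robot, and variables do not carry over. Pictures are saved under pics/ and viewed, and the job is handed in when it is done.

```bash
mkdir -p pics; ls; cat > h.py <<'E'
import numpy as np,cv2
from workcell import env
def shot(n,tag):
    s=env.snapshot(n); cv2.imwrite(f'pics/{tag}.png',s['pixels']); np.savez(f'pics/{tag}.npz',**s); return s
def load(tag): return dict(np.load(f'pics/{tag}.npz'))
def ray(s,uv):
    uv=np.array(uv,float).reshape(-1,1,2)
    n=cv2.undistortPoints(uv,s['mtx'],s['dist_coeffs']).reshape(-1,2)
    d=np.c_[n[:,0],-n[:,1],-np.ones(len(n))]
    R=s['view'][:3,:3];t=s['view'][:3,3]
    return -R.T@t, d@R
def onz(s,uv,z):
    o,d=ray(s,uv); return o+d*((z-o[2])/d[:,2])[:,None]
def proj(s,P):
    P=np.array(P,float).reshape(-1,3); c=P@s['view'][:3,:3].T+s['view'][:3,3]
    c=c*[1,-1,-1]
    return cv2.projectPoints(c,np.zeros(3),np.zeros(3),s['mtx'],s['dist_coeffs'])[0].reshape(-1,2)
def cloud(s):
    h,w=s['range_z'].shape
    u,v=np.meshgrid(np.arange(w),np.arange(h))
    o,d=ray(s,np.c_[u.ravel(),v.ravel()]); return (o+d*s['range_z'].reshape(-1,1)).reshape(h,w,3)
E
python3 - <<'E'
from h import *
for n in('scene','top'):
    s=shot(n,n+'0'); print(n,s['mtx'],s['dist_coeffs'],np.linalg.inv(s['view']).round(3))
print(env.observe())
E
```

```text
pics
scene [[433.44669392   0.         283.27238326]
 [  0.         433.44669392 205.13401853]
 [  0.           0.           1.        ]] [-0.00160841  0.          0.          0.          0.        ] [[-0.375 -0.738  0.561  1.128]
 [ 0.927 -0.292  0.236  0.243]
 [-0.01   0.608  0.794  0.94 ]
 [ 0.     0.     0.     1.   ]]
top [[424.62764592   0.         282.2087951 ]
 [  0.         424.62764592 207.04229168]
 [  0.           0.           1.        ]] [0.03092095 0.         0.         0.         0.        ] [[ 0.031  0.998 -0.062  0.435]
 [-0.999  0.032  0.027  0.017]
 [ 0.029  0.061  0.998  0.988]
 [ 0.     0.     0.     1.   ]]
{'time_s': 0.1, 'q': array([-1.38071163,  0.31164567,  0.01397411,  1.5128532 , -0.00442409,
        1.31921374, -0.02721126]), 'joint_vel': array([ 0.00048218, -0.00057474, -0.00015009, -0.00388141, -0.00139024,
       -0.00033959,  0.00031705]), 'tau': array([ 6.05806472e-04, -3.80856979e+01,  1.46735203e-01, -2.31240571e+01,
        1.23993930e-02,  8.10403872e-03,  7.91386316e-07]), 'tcp_pos': array([0.12616469, 0.53467809, 0.23034723]), 'ee_rot': array([ 0.5538793 , -0.43932524,  0.55501122,  0.43837609]), 'contact_force': array([ 0.55496444, -0.57505022,  0.36801466]), 'ft_torque': array([ 0.02365276,  0.02511609, -0.02532568]), 'finger_gap': 1.0004330843729452}
```

View pics/scene0.png

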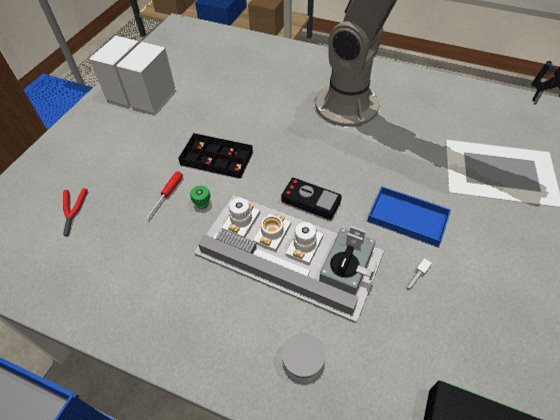

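View pics/top0.png

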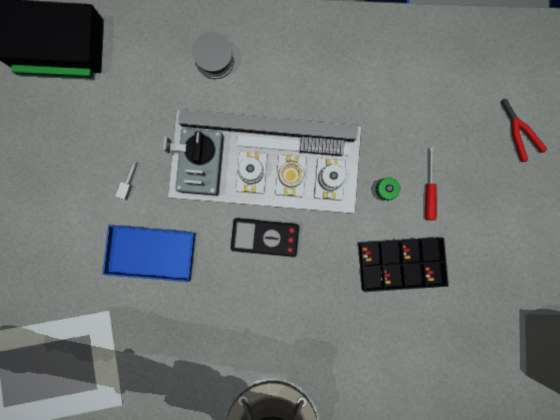

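Top view, first look: isolator about (198,150), caps at way2 (251,170) and way0 (332,177), the way1 boss empty at (290,175). Pin at (127,182), blue tray at (150,253). Look-alikes: green cap (388,188), black organiser (403,264), and the blue bins off the bench.

```bash
python3 - <<'E'
from h import *
s=load('top0');p=s['pixels']
cv2.imwrite('pics/c1.png',cv2.resize(p[95:220,95:295],None,fx=4,fy=4,interpolation=cv2.INTER_CUBIC))
s2=load('scene0');p=s2['pixels']
cv2.imwrite('pics/c2.png',cv2.resize(p[180:325,200:400],None,fx=4,fy=4,interpolation=cv2.INTER_CUBIC))
for s,n,pts in((s,'top',[(251,170),(290,175),(332,177),(200,148),(197,175),(168,145),(123,190),(131,172),(150,253),(265,240),(230,300),(388,188),(345,200)]),(s2,'scene',[(240,207),(271,227),(306,234),(349,255),(365,272),(424,267),(410,215),(350,300)])):
    C=cloud(s)
    for q in pts: print(n,q,C[q[1],q[0]].round(4))
E
```

```text
top (251, 170) [0.5686 0.0614 0.0858]
top (290, 175) [ 0.5687 -0.0247  0.0291]
top (332, 177) [ 0.5596 -0.1125  0.0856]
top (200, 148) [0.6098 0.1695 0.0966]
top (197, 175) [0.5571 0.1796 0.0613]
top (168, 145) [0.6171 0.2407 0.0792]
top (123, 190) [0.5224 0.3502 0.0217]
top (131, 172) [0.5643 0.3358 0.0182]
top (150, 253) [0.3821 0.2877 0.0057]
top (265, 240) [0.4198 0.0271 0.0389]
top (230, 300) [0.2803 0.1028 0.0016]
top (388, 188) [ 0.5435 -0.2422  0.0544]
top (345, 200) [ 0.517  -0.154   0.0148]
scene (240, 207) [ 0.5685 -0.1082  0.0845]
scene (271, 227) [ 0.5604 -0.03    0.028 ]
scene (306, 234) [0.5832 0.0716 0.0842]
scene (349, 255) [0.6079 0.1835 0.0955]
scene (365, 272) [0.6198 0.228  0.067 ]
scene (424, 267) [0.5307 0.3542 0.0256]
scene (410, 215) [0.3723 0.292  0.003 ]
scene (350, 300) [0.6886 0.2156 0.0474]
```

View pics/c1.png

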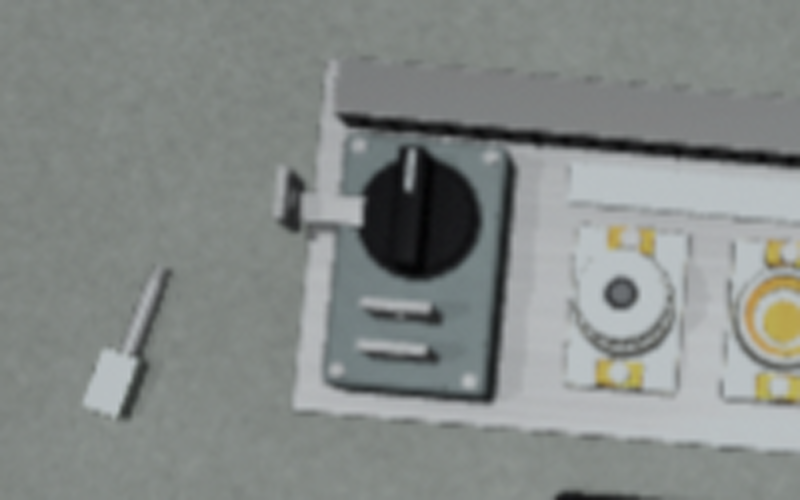

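View pics/c2.png

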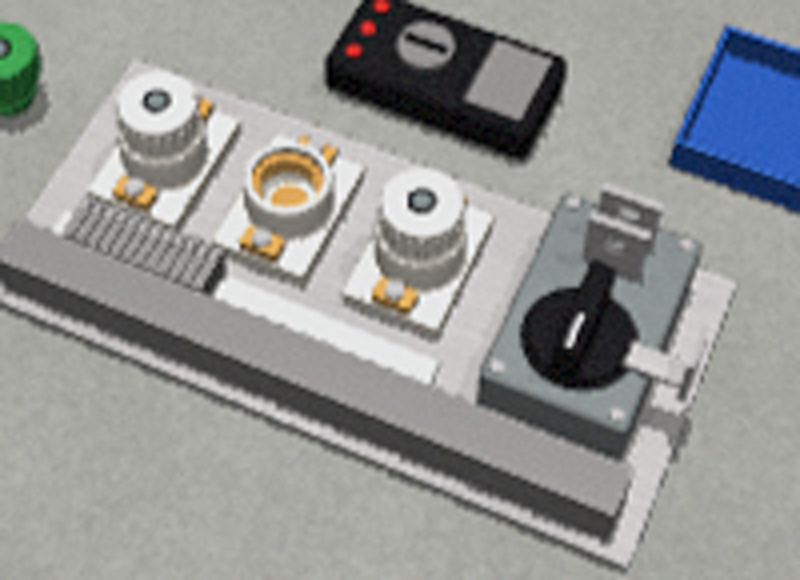

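```bash
python3 - <<'E'
from h import *
for n in('top0','scene0'):
    s=load(n);C=cloud(s);p=s['pixels'].astype(int)
    def m(x0,x1,y0,y1,z0,z1): return (C[...,0]>x0)&(C[...,0]<x1)&(C[...,1]>y0)&(C[...,1]<y1)&(C[...,2]>z0)&(C[...,2]<z1)
    def rep(t,k):
        q=C[k]; 
        if len(q)<3: print(n,t,len(q));return
        v,u=np.nonzero(k); r=cv2.minAreaRect((q[:,:2]*1000).astype(np.float32))
        print(n,t,len(q),'mean',q.mean(0).round(4),'minrect',[np.round(a,1) for a in r],'z med',np.median(q[:,2]).round(4))
        if 'cap' in t:
            print('   circ',np.round(cv2.minEnclosingCircle((q[:,:2]*1000).astype(np.float32)),1) if 0 else [np.round(a,1) for a in cv2.minEnclosingCircle((q[:,:2]*1000).astype(np.float32))])
    rep('cap2top',m(.52,.62,.02,.11,.080,.092)); rep('cap0top',m(.52,.62,-.16,-.07,.080,.092))
    rep('bar',m(.55,.66,.12,.21,.088,.11)&(p.sum(2)<250)); rep('cheeks',m(.5,.57,.12,.22,.09,.12))
    rep('cheeks.08+',m(.5,.57,.12,.22,.075,.12))
    rep('tongue',m(.58,.64,.2,.26,.09,.12)); rep('housing',m(.5,.7,.12,.24,.05,.066))
    rep('pin',m(.49,.6,.3,.38,.005,.04)); rep('pinhead',m(.49,.56,.3,.38,.019,.04))
    rep('tray',m(.3,.46,.2,.38,.015,.04)&(p[...,0]>p[...,2]+40));rep('trayfloor',m(.3,.46,.2,.38,-.01,.012)&(p[...,0]>p[...,2]+60))
    rep('boss1',m(.52,.62,-.07,.02,.052,.065))
    rep('meter',m(.3,.48,-.05,.12,.03,.06)); 
    # whole panel
    rep('panel',m(.45,.75,-.18,.28,.008,.13))
E
```

```text
top0 cap2top 413 mean [0.5719 0.0635 0.0838] minrect [array([571.9,  63.3]), array([48.9, 47.3]), np.float64(46.2)] z med 0.0838
   circ [array([571.6,  63.5]), np.float64(25.5)]
top0 cap0top 402 mean [ 0.5626 -0.1155  0.0838] minrect [array([ 562.4, -115.2]), array([47.9, 47.6]), np.float64(0.7)] z med 0.0839
   circ [array([ 563.2, -115.6]), np.float64(25.0)]
top0 bar 220 mean [0.6107 0.175  0.0968] minrect [array([600.3, 175.2]), array([91.5, 22.1]), np.float64(3.6)] z med 0.0971
top0 cheeks 120 mean [0.5482 0.1791 0.1017] minrect [array([548.6, 179.8]), array([36.1, 28.9]), np.float64(86.9)] z med 0.1032
top0 cheeks.08+ 151 mean [0.5482 0.1788 0.0973] minrect [array([548.6, 179.7]), array([36.3, 29. ]), np.float64(87.0)] z med 0.1025
top0 tongue 50 mean [0.618  0.2426 0.0986] minrect [array([618.1, 243. ]), array([ 6. , 27.8]), np.float64(85.8)] z med 0.0991
top0 housing 2013 mean [0.5854 0.1767 0.0598] minrect [array([609.4, 184.1]), array([112.7, 184.2]), np.float64(84.5)] z med 0.0599
top0 pin 306 mean [0.5363 0.3459 0.0179] minrect [array([544.3, 342.8]), array([43.1, 92.5]),
[... 2051 characters left out ...]
 36.5]), np.float64(72.3)] z med 0.0217
scene0 tray 607 mean [0.3871 0.2963 0.023 ] minrect [array([384. , 289.7]), array([185.1, 115.5]), np.float64(86.9)] z med 0.0234
scene0 trayfloor 1981 mean [0.3766 0.2916 0.0042] minrect [array([372.6, 289.2]), array([181.7, 135.5]), np.float64(86.7)] z med 0.004
scene0 boss1 122 mean [ 0.5716 -0.023   0.0549] minrect [array([570.5, -23.5]), array([53.2, 54. ]), np.float64(69.0)] z med 0.0549
scene0 meter 1162 mean [0.43   0.033  0.0344] minrect [array([428.2,  31.5]), array([148.7,  76.1]), np.float64(86.6)] z med 0.034
scene0 panel 13056 mean [0.6145 0.0535 0.0381] minrect [array([576.6,  35.5]), array([430.4, 258.1]), np.float64(86.9)] z med 0.0378
```

```bash
cat >> h.py <<'E'
from scipy.spatial.transform import Rotation as Ro
def tool(o=None):
    o=o or env.observe(); w,x,y,z=o['ee_rot']; return np.array(o['tcp_pos']),Ro.from_quat([x,y,z,w]).as_matrix()
def plan(P,yaw=None):
    """yaw: desired world heading of jaw axis (tool z)"""
    o=env.observe();p,R=tool(o); d=R.T@(np.array(P)-p)
    h=np.arctan2(R[1,2],R[0,2]); print('shift',d.round(4),'jaw heading',h.round(4),'q7',o['q'][6].round(3),'t',o['time_s'])
    if yaw is not None:
        r=-(yaw-h); r=(r+np.pi/2)%np.pi-np.pi/2; print('roll',r.round(4), 'alts',(r+np.pi).round(3),(r-np.pi).round(3))
E
python3 - <<'E'
from h import *
p,R=tool();print(R.round(4));print(env.observe()['q'])
plan([.615,.1775,.15],np.pi/2-.054)
E
```

```text
[[-4.000e-04 -9.733e-01  2.296e-01]
 [-2.000e-03  2.296e-01  9.733e-01]
 [-1.000e+00 -1.000e-04 -2.100e-03]]
[-1.38071163  0.31164567  0.01397411  1.5128532  -0.00442409  1.31921374
 -0.02721126]
shift [ 0.0809 -0.5578 -0.2352] jaw heading 1.3391 q7 -0.027 t 0.1
roll -0.1777 alts 2.964 -3.319
```

```bash
python3 -m inch '[[1,0,-0.28,-0.118,1.0],[1,0,-0.28,-0.118,1.0],[1,0,-0.28,-0.118,1.0],[1,0,-0.42,-0.176,1.2],[1,0,-0.42,-0.176,1.2],[1,0,-0.42,-0.176,1.2],[1,0,-0.42,-0.176,1.2],[1,0,-0.42,-0.176,1.2]]' 60; python3 -c "
from h import *
plan([.615,.1775,.15],np.pi/2-.054)"
```

```text
time_s: 0.9
tcp_pos: [0.4509, 0.2986, 0.231]
ee_rot: [0.705, -0.047, 0.706, 0.047]
contact_force: [-0.5, 0.7, -0.5]
finger_gap: 1.0
shift [ 0.081  -0.1418  0.1466] jaw heading 0.1332 q7 -0.371 t 0.9
roll -1.3835 alts 1.758 -4.525
```

```bash
python3 -m inch '[[1,0,-0.142,0.147,1.2],[1,0,-0.142,0.147,1.2],[1,0,-0.142,0.147,1.2],[1,0,-0.142,0.147,1.2],[1,0,-0.142,0.147,1.2],[1,0,-0.142,0.147,1.2],[1,0,-0.142,0.147,1.2],[1,0,-0.142,0.147,1.2]]'; python3 -m inch '[[1,0,0,0,0.55],[1,0,0,0,0.55],[1,0,0,0,0.55],[1,0,0,0,0.55],[1,0,0,0,0.55]]'; python3 -c "
from h import *
plan([.615,.1775,.15],np.pi/2-.054)
for n in('top','scene'):shot(n,n+'1')
cv2.imwrite('pics/m1.png',np.hstack([cv2.resize(load(n)['pixels'][80:330,100:400],(390,325)) for n in('top1','scene1')]))"
```

```text
time_s: 1.7
tcp_pos: [0.6148, 0.1797, 0.2304]
ee_rot: [0.608, 0.359, 0.609, -0.36]
contact_force: [-0.6, 0.6, 0.0]
finger_gap: 0.996
time_s: 2.2
tcp_pos: [0.6147, 0.18, 0.2305]
ee_rot: [-0.49, -0.509, -0.49, 0.51]
contact_force: [-0.2, -0.0, -0.5]
finger_gap: 0.998
shift [0.0805 0.0005 0.0024] jaw heading -1.6105 q7 -1.618 t 2.2
roll 0.0143 alts 3.156 -3.127
```

View pics/m1.png

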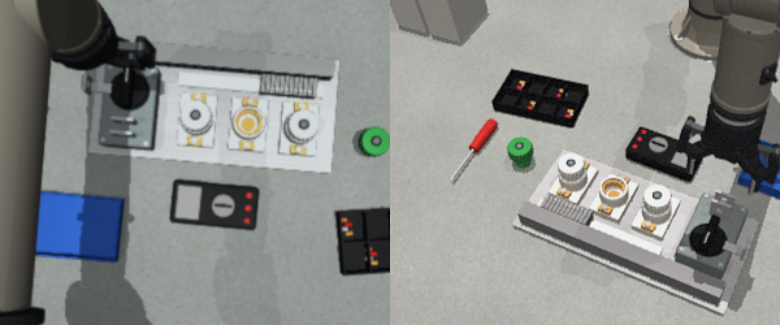

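```bash
python3 -c "
from h import *
C=cloud(load('top0'))
for y in np.arange(.13,.26,.006):
    u,v=proj(load('top0'),[.617,y,.075])[0].round().astype(int); print(C[v,u].round(3))
"; python3 -m inch '[[0,0.03,0.0005,0.0025,0.0143],[0,0.05,0.0005,0.0025,0.0143],[-0.2,0.08,0.0005,0.0025,0.0143],[-0.2,0.08,0.0005,0.0025,0.0143]]'
```

```text
[0.621 0.133 0.057]
[0.621 0.139 0.06 ]
[0.619 0.143 0.065]
[0.619 0.149 0.066]
[0.618 0.155 0.069]
[0.618 0.162 0.067]
[0.617 0.168 0.071]
[0.613 0.169 0.09 ]
[0.611 0.173 0.101]
[0.613 0.18  0.098]
[0.619 0.192 0.067]
[0.618 0.198 0.072]
[0.618 0.202 0.07 ]
[0.619 0.21  0.066]
[0.618 0.216 0.067]
[0.619 0.223 0.065]
[0.618 0.229 0.066]
[0.617 0.232 0.069]
[0.62  0.239 0.067]
[0.616 0.242 0.082]
[0.612 0.243 0.101]
[0.632 0.275 0.003]
time_s: 2.7
tcp_pos: [0.612, 0.1775, 0.1467]
ee_rot: [-0.485, -0.51, -0.488, 0.516]
contact_force: [-0.4, -0.6, -0.1]
finger_gap: 0.401
```

```bash
python3 -c "
from h import *
plan([.615,.1775,.077],np.pi/2-.054)"
```

```text
shift [ 0.0697  0.0036 -0.0003] jaw heading -1.6239 q7 -1.59 t 2.7
roll 0.0009 alts 3.142 -3.141
```

```bash
python3 -m inch '[[-0.2,0.03,0.001,0,0],[-0.2,0.05,0.001,0,0],[-0.2,0.07,0.001,0,0],[-0.2,0.07,0.001,0,0],[-0.2,0.07,0.001,0,0]]'; python3 -c "
from h import *
plan([.615,.1775,.077],np.pi/2-.054)"
```

```text
time_s: 3.2
tcp_pos: [0.6172, 0.1774, 0.0825]
ee_rot: [0.487, 0.514, 0.486, -0.513]
contact_force: [-0.3, -0.5, 0.3]
finger_gap: 0.4
shift [ 0.0055 -0.0022  0.    ] jaw heading -1.6244 q7 -1.554 t 3.2
roll 0.0004 alts 3.142 -3.141
```

```bash
python3 -m inch '[[-0.2,0.004,-0.001,0,0],[-0.2,0.004,-0.001,0,0],[-1,0.004,-0.001,0,0],[-1,0.004,-0.001,0,0],[-1,0.004,-0.001,0,0],[-1,0.004,-0.001,0,0]]' 60; python3 -m inch '[[-1,0,0,0,-0.15],[-1,0,0,0,-0.3],[-1,0,0,0,-0.45],[-1,0,0,0,-0.6],[-1,0,0,0,-0.75],[-1,0,0,0,-0.9],[-1,0,0,0,-1.05],[-1,0,0,0,-1.2]]'
```

```text
time_s: 3.8
tcp_pos: [0.6159, 0.1773, 0.0783]
ee_rot: [0.486, 0.514, 0.486, -0.513]
contact_force: [-1.6, -0.1, 5.6]
finger_gap: 0.17
time_s: 4.6
tcp_pos: [0.6155, 0.178, 0.0783]
ee_rot: [0.692, 0.147, 0.692, -0.146]
contact_force: [-2.2, 0.7, 5.1]
finger_gap: 0.171
```

```bash
python3 -m inch '[[-1,0,0,0,-0.15],[-1,0,0,0,-0.3],[-1,0,0,0,-0.38],[-1,0,0,0,-0.38],[-1,0,0,0,-0.38],[0,0,0,0,-0.38],[0,0,0,0,-0.38],[0,0,0,0,-0.38]]'; python3 -c "
from h import *
print(env.observe()['ft_torque'],tool())"; python3 -m inch '[[0,-0.05,0,0,0],[0,-0.1,0,0,0],[0,-0.14,0,0,0],[1,-0.14,0,0,0],[1,-0.14,0,0,0]]'; python3 -c "
from h import *
plan([.522,.353,.1],0)"
```

```text
time_s: 5.4
tcp_pos: [0.6153, 0.1771, 0.0767]
ee_rot: [0.707, 0.016, 0.707, -0.016]
contact_force: [0.4, -0.2, -0.0]
finger_gap: 0.503
[-0.00417     0.02033254  0.01750487] (array([0.6153438 , 0.17710034, 0.07672579]), array([[-5.32439843e-04,  4.52394198e-02,  9.98976031e-01],
       [-5.43530907e-04,  9.98976012e-01, -4.52397086e-02],
       [-9.99999711e-01, -5.67061772e-04, -5.07305608e-04]]))
time_s: 5.9
tcp_pos: [0.6163, 0.1773, 0.2185]
ee_rot: [0.708, 0.016, 0.706, -0.016]
contact_force: [-0.1, 0.8, -0.4]
finger_gap: 0.819
shift [ 0.1183  0.1712 -0.1024] jaw heading -0.0453 q7 -0.199 t 5.9
roll -0.0453 alts 3.096 -3.187
```

```bash
python3 -c "
from h import *
for n in('top','scene'):shot(n,n+'2')
cv2.imwrite('pics/m2.png',np.hstack([cv2.resize(load('top2')['pixels'][80:300,80:380],(400,293)) ,cv2.resize(load('scene2')['pixels'][160:325,220:445],(400,293))]))"
```

```text
(no output)
```

View pics/m2.png

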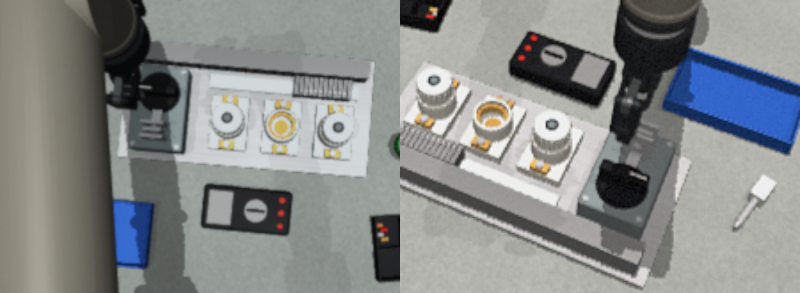

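```bash
cat >> h.py <<'E'
def pinm(tag,box=(.45,.65,.28,.42)):
    s=load(tag);C=cloud(s)
    k=(C[...,0]>box[0])&(C[...,0]<box[1])&(C[...,1]>box[2])&(C[...,1]<box[3])&(C[...,2]>.006)&(C[...,2]<.04)
    n,l,st,c=cv2.connectedComponentsWithStats(k.astype(np.uint8)); i=1+st[1:,4].argmax(); k=l==i
    hd=k&(C[...,2]>.019); q=C[hd]; r=cv2.minAreaRect((q[:,:2]*1000).astype(np.float32))
    P=C[k][:,:2]; e=np.linalg.svd(P-P.mean(0))[2][0]; far=P[np.linalg.norm(P-q[:,:2].mean(0),axis=1)>.03]
    d=far.mean(0)-q[:,:2].mean(0)
    print(tag,'head',q.mean(0).round(4),[np.round(a,1) for a in r],'dir(head->shank)',np.arctan2(d[1],d[0]).round(4))
E
python3 -c "
from h import *
pinm('top0');pinm('scene0');pinm('scene2')"
```

```text
top0 head [0.5223 0.3518 0.0219] [array([522. , 352.3]), array([22.5, 38. ]), np.float64(74.6)] dir(head->shank) -0.3082
scene0 head [0.524  0.3544 0.0219] [array([523.8, 354.1]), array([21.7, 36.5]), np.float64(72.3)] dir(head->shank) -0.3163
scene2 head [0.5251 0.3539 0.0214] [array([535.7, 349.9]), array([21.7, 63.9]), np.float64(71.7)] dir(head->shank) -0.3117
```

```bash
python3 -m inch '[[0.3,0.05,0.171,-0.1,-1.2],[0.3,0.05,0.171,-0.1,-1.2],[0.3,0.05,0.171,-0.1,-1.2],[0.3,0.05,0.171,-0.1,-1.2],[0.3,0.05,0.171,-0.1,-1.3],[0.3,0.05,0.171,-0.1,-1.3],[0.3,0.05,0.171,-0.1,-1.3],[0.3,0.05,0.171,-0.1,-1.3]]'; python3 -m inch '[[0.1,0.04,0,0,0],[0.1,0.04,0,0,0]]';python3 -c "
from h import *
shot('scene','scene3');pinm('scene3')
cv2.imwrite('pics/m3.png',cv2.resize(load('scene3')['pixels'][160:325,320:520],(800,660))[:600])
plan([.5232,.353,.03],-.312+np.pi/2)"
```

```text
time_s: 6.8
tcp_pos: [0.5219, 0.3521, 0.1647]
ee_rot: [0.589, -0.388, 0.593, 0.388]
contact_force: [0.4, 0.6, 0.5]
finger_gap: 0.65
time_s: 7.0
tcp_pos: [0.5185, 0.3496, 0.12]
ee_rot: [0.587, -0.386, 0.598, 0.386]
contact_force: [-0.8, -0.5, -0.3]
finger_gap: 0.551
scene3 head [0.5243 0.3541 0.0215] [array([524.5, 353.9]), array([21.5, 36.5]), np.float64(72.7)] dir(head->shank) -0.3128
shift [ 0.0925 -0.0026  0.0045] jaw heading 1.1546 q7 0.587 t 7.05
roll -0.1042 alts 3.037 -3.246
```

View pics/m3.png

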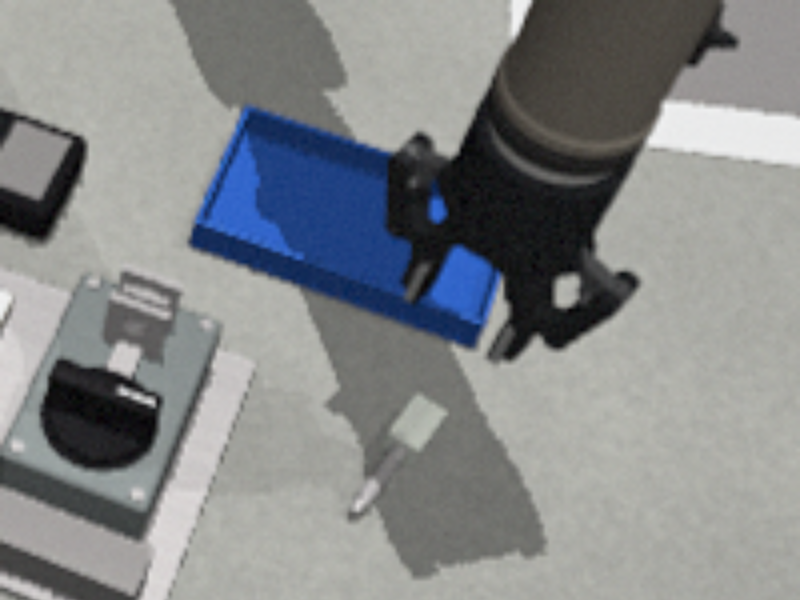

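```bash
python3 -m inch '[[0,0.03,-0.0026,0.0045,-0.104],[0,0.06,-0.0026,0.0045,-0.104],[0,0.085,-0.0026,0.0045,-0.104],[0,0.085,-0.0026,0.0045,-0.104],[0,0.085,-0.0026,0.0045,-0.104]]'; python3 -c "
from h import *
plan([.5232,.353,.004],-.312+np.pi/2)
shot('scene','scene4');pinm('scene4')
cv2.imwrite('pics/m4.png',cv2.resize(load('scene4')['pixels'][210:325,340:500],(800,575)))
"
```

```text
time_s: 7.55
tcp_pos: [0.5278, 0.356, 0.043]
ee_rot: [0.572, -0.416, 0.572, 0.416]
contact_force: [0.7, 1.0, 0.4]
finger_gap: 0.502
shift [ 0.039   0.0035 -0.0042] jaw heading 1.2588 q7 0.688 t 7.55
roll -0.0 alts 3.142 -3.142
scene4 head [0.5242 0.3539 0.0216] [array([543.5, 348.3]), array([21.6, 78.3]), np.float64(73.1)] dir(head->shank) -0.3057
```

View pics/m4.png

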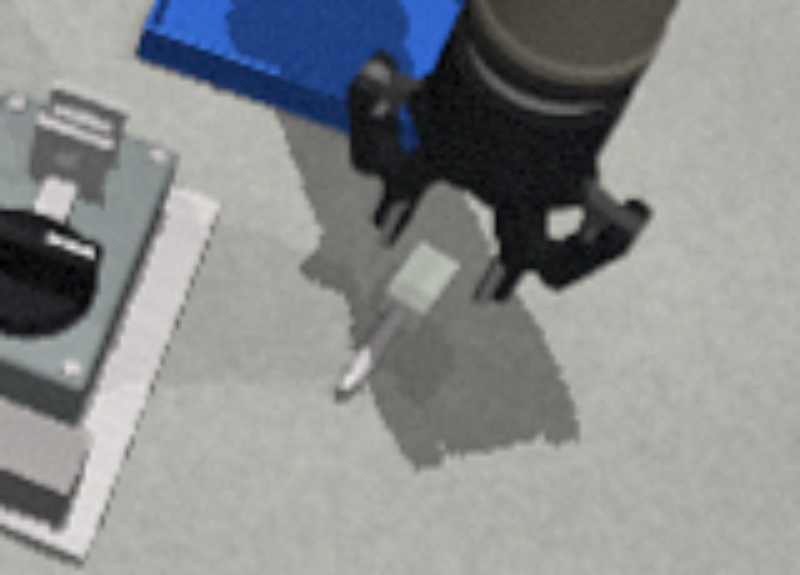

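```bash
python3 -m inch '[[0,0.02,0,0,0],[0,0.03,0,0,0],[0,0.03,0,0,0],[0,0.03,0,0,0]]'; python3 -c "
from h import *
plan([.5235,.353,.005],-.312+np.pi/2)"
```

```text
time_s: 8.0
tcp_pos: [0.528, 0.3561, 0.0132]
ee_rot: [0.572, -0.416, 0.571, 0.416]
contact_force: [-0.2, -0.3, -0.1]
finger_gap: 0.503
shift [ 0.0082  0.0034 -0.0043] jaw heading 1.2588 q7 0.691 t 8.0
roll 0.0 alts 3.142 -3.142
```

```bash
python3 -m inch '[[0,0.0,0.0034,-0.004,0],[0,0.007,0.0034,-0.004,0],[0,0.009,0.0034,-0.004,0],[-1,0.009,0.0034,-0.004,0],[-1,0.009,0.0034,-0.004,0],[-1,0.009,0.0034,-0.004,0],[-1,0.009,0.0034,-0.004,0],[-1,0.009,0.0034,-0.004,0]]' 70; python3 -m inch '[[-1,-0.04,0,0,0],[-1,-0.08,0,0,0],[-1,-0.12,0,0,0],[-1,-0.15,0,0,0],[-1,-0.15,0,0,0],[-1,-0.15,0,0,0]]'; python3 -c "
from h import *
plan([.43,.1875,.16],-.054+np.pi/2)
shot('scene','scene5')
cv2.imwrite('pics/m5.png',cv2.resize(load('scene5')['pixels'][130:325,300:540],(738,600)))
"
```

```text
time_s: 8.8
tcp_pos: [0.5231, 0.353, 0.0033]
ee_rot: [0.572, -0.416, 0.572, 0.416]
contact_force: [-0.4, 0.1, -0.8]
finger_gap: 0.24
time_s: 9.4
tcp_pos: [0.5233, 0.3531, 0.1539]
ee_rot: [0.572, -0.416, 0.571, 0.416]
contact_force: [0.0, -0.3, -1.1]
finger_gap: 0.239
shift [-0.0063  0.0379 -0.1863] jaw heading 1.2588 q7 0.68 t 9.4
roll -0.258 alts 2.884 -3.4
```

View pics/m5.png

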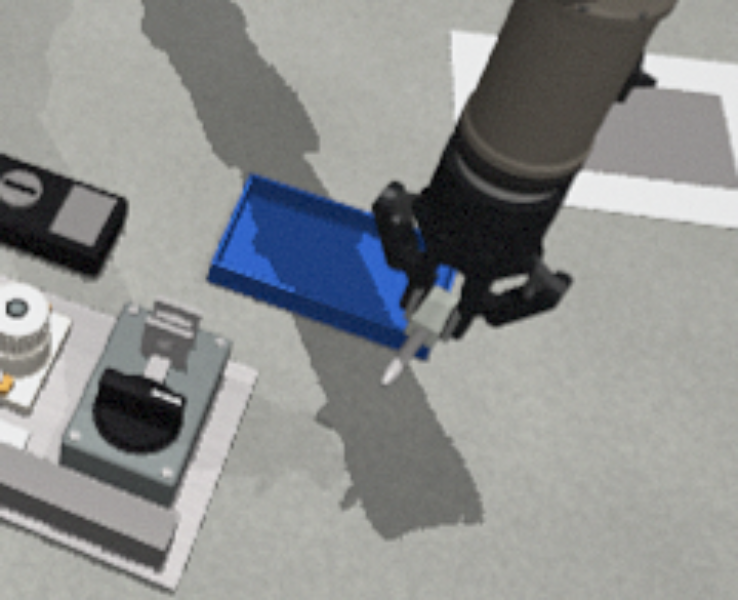

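```bash
python3 -m inch '[[-1,0,0.02,-0.04,-0.1],[-1,0,0.04,-0.09,-0.258],[-1,0,0.038,-0.13,-0.258],[-1,0,0.038,-0.186,-0.258],[-1,0,0.038,-0.186,-0.258],[-1,0,0.038,-0.186,-0.258],[-1,0,0.038,-0.186,-0.258]]'; python3 -c "
from h import *
plan([.4405,.187,.0773],-.054+np.pi/2)"
```

```text
time_s: 10.15
tcp_pos: [0.4295, 0.1887, 0.1525]
ee_rot: [0.513, -0.486, 0.513, 0.487]
contact_force: [-0.6, -0.6, -0.6]
finger_gap: 0.237
shift [ 0.0752 -0.0112 -0.0011] jaw heading 1.5177 q7 1.089 t 10.15
roll 0.0009 alts 3.143 -3.141
```

```bash
python3 -m inch '[[-1,0.03,-0.003,-0.001,0],[-1,0.06,-0.003,-0.001,0],[-1,0.075,-0.003,-0.001,0],[-1,0.075,-0.003,-0.001,0],[-1,0.075,-0.003,-0.001,0]]'; python3 -c "
from h import *
plan([.4405,.187,.0773],-.054+np.pi/2)
for n in('top','scene'):shot(n,n+'6')
cv2.imwrite('pics/m6.png',np.hstack([cv2.resize(load('top6')['pixels'][110:235,130:255],(400,400)) ,cv2.resize(load('scene6')['pixels'][190:290,310:410],(400,400))]))"
```

```text
time_s: 10.65
tcp_pos: [0.433, 0.188, 0.0782]
ee_rot: [0.513, -0.487, 0.513, 0.487]
contact_force: [-0.0, 0.3, 0.2]
finger_gap: 0.24
shift [ 0.0009 -0.0075 -0.0006] jaw heading 1.519 q7 1.105 t 10.65
roll 0.0022 alts 3.144 -3.139
```

View pics/m6.png

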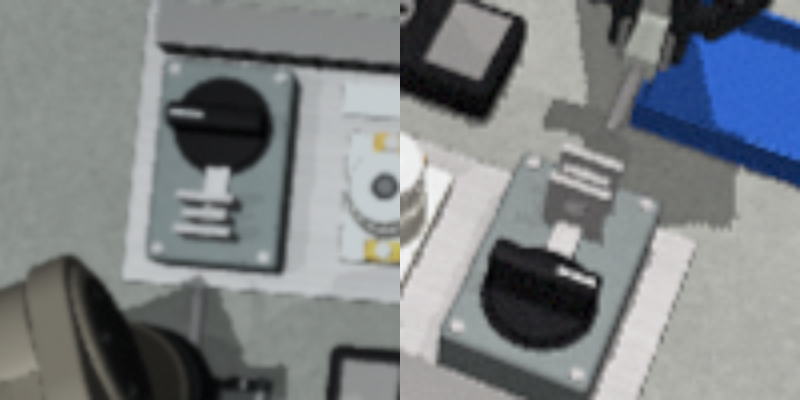

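```bash
cat >> h.py <<'E'
psi=-.054; ax=np.array([np.cos(psi),np.sin(psi)]); ay=np.array([-ax[1],ax[0]]); H=np.array([.615,.1775])
def align(tag,x0=-.175,x1=-.095):
    s=load(tag);C=cloud(s); L=C[...,:2]-H; a=L@ax;b=L@ay;z=C[...,2]
    k=(a>x0)&(a<x1)&(abs(b)<.03)&(z>.05)&(z<.11)
    for lo in np.arange(x0,x1,.01):
        j=k&(a>=lo)&(a<lo+.01)
        if j.sum()>2: print(tag,'shank a',round(lo+.005,3),'n',j.sum(),'b',b[j].mean().round(4),np.percentile(b[j],[5,95]).round(4),'z',np.percentile(z[j],[50,95]).round(4))
    j=(a>-.085)&(a<-.045)&(abs(b)<.03)&(z>.097)&(z<.11)
    print(tag,'cheeks/tongue top n',j.sum(),'b range',np.percentile(b[j],[1,50,99]).round(4),'mean',b[j].mean().round(4),'a',np.percentile(a[j],[1,99]).round(4),'z',np.percentile(z[j],[50,90]).round(4))
    for lo in np.arange(-.082,-.045,.004):
        q=j&(a>=lo)&(a<lo+.004)
        if q.sum()>3: print('   a',lo.round(3),q.sum(),b[q].min().round(4),b[q].max().round(4),b[q].mean().round(4))
E
python3 -c "
from h import *
align('top6');align('scene6')"
```

```text
top6 shank a -0.15 n 14 b -0.0025 [-0.0055  0.0021] z [0.0895 0.0921]
top6 shank a -0.14 n 25 b -0.0012 [-0.0053  0.0034] z [0.0899 0.0925]
top6 shank a -0.13 n 22 b -0.0008 [-0.0046  0.0036] z [0.0896 0.0924]
top6 shank a -0.12 n 19 b -0.0012 [-0.0056  0.0028] z [0.0895 0.0916]
top6 shank a -0.11 n 3 b -0.0011 [-0.0021 -0.0004] z [0.0874 0.0885]
top6 shank a -0.1 n 32 b 0.0001 [-0.0268  0.0258] z [0.0567 0.0607]
top6 cheeks/tongue top n 136 b range [-0.0192 -0.0018  0.0155] mean -0.0015 a [-0.0808 -0.0518] z [0.1028 0.1053]
   a -0.082 28 -0.0195 0.0163 -0.0022
   a -0.078 24 -0.0194 0.015 0.0003
   a -0.07 18 -0.0151 0.0125 -0.0039
   a -0.066 17 -0.0101 0.0126 -0.0006
   a -0.058 29 -0.019 0.0155 -0.0017
   a -0.054 19 -0.0182 0.0149 -0.0018
scene6 shank a -0.17 n 83 b 0.0026 [-0.0137  0.019 ] z [0.0961 0.1089]
scene6 shank a -0.16 n 35 b 0.003 [-0.0066  0.0114] z [0.0903 0.0979]
scene6 shank a -0.15 n 11 b 0.0035 [0.0001 0.0064] z [0.091  0.0937]
scene6 shank a -0.14 n 15 b 0.0023 [-0.0022  0.0067] z [0.0902 0.0931]
scene6 shank a -0.13 n 12 b 0.0023 [-0.0014  0.0065] z [0.09   0.0916]
scene6 shank a -0.12 n 15 b 0.0029 [-0.0011  0.0067] z [0.0903 0.0926]
scene6 shank a -0.11 n 6 b 0.0029 [0.0012 0.0044] z [0.0882 0.0898]
scene6 cheeks/tongue top n 140 b range [-0.0161  0.001   0.019 ] mean 0.0012 a [-0.0792 -0.0516] z [0.1013 0.1045]
   a -0.082 10 -0.0161 0.0129 -0.0024
   a -0.078 35 -0.0154 0.0193 0.0035
   a -0.074 12 -0.0161 0.0149 -0.0001
   a -0.07 11 -0.012 0.0151 0.0021
   a -0.066 18 -0.0124 0.0138 -0.0001
   a -0.062 5 -0.0088 0.0179 0.0066
   a -0.058 23 -0.0157 0.0188 0.0015
   a -0.054 26 -0.0165 0.017 -0.0007
```

```bash
python3 -m inch '[[-1,0.001,0,-0.0006,0],[-1,0.001,-0.01,-0.0006,0],[-1,0.001,-0.02,-0.0006,0],[-1,0.001,-0.028,-0.0006,0],[-1,0.001,-0.034,-0.0006,0],[-1,0.001,-0.038,-0.0006,0],[-1,0.001,-0.042,-0.0006,0]]'; python3 -c "
from h import *
plan([.4405,.187,.0773],-.054+np.pi/2);print(env.observe()['contact_force'],env.observe()['ft_torque'])
for n in('top','scene'):shot(n,n+'7')
align('top7',-.135,-.08);align('scene7',-.135,-.08)
cv2.imwrite('pics/m7.png',np.hstack([cv2.resize(load('top7')['pixels'][110:235,130:255],(400,400)) ,cv2.resize(load('scene7')['pixels'][190:290,310:410],(400,400))]))"
```

```text
time_s: 11.45
tcp_pos: [0.4749, 0.1835, 0.0771]
ee_rot: [0.513, -0.486, 0.514, 0.486]
contact_force: [-0.7, 0.5, -0.8]
finger_gap: 0.238
shift [-0.0001  0.0345  0.0016] jaw heading 1.5166 q7 1.154 t 11.45
roll -0.0002 alts 3.141 -3.142
[-0.73254758  0.45258139 -0.76393453] [0.07489558 0.09160262 0.01882516]
top7 shank a -0.1 n 34 b -0.0087 [-0.0282  0.0011] z [0.0863 0.091 ]
top7 shank a -0.09 n 113 b -0.0034 [-0.0265  0.0229] z [0.0604 0.0913]
top7 shank a -0.08 n 91 b -0.0015 [-0.0252  0.0264] z [0.0618 0.0987]
top7 cheeks/tongue top n 140 b range [-0.0196 -0.002   0.0154] mean -0.0017 a [-0.0807 -0.052 ] z [0.1027 0.1054]
   a -0.082 27 -0.0197 0.0164 -0.0024
   a -0.078 25 -0.0197 0.0151 0.0
   a -0.07 19 -0.0152 0.0125 -0.0043
   a -0.066 19 -0.0102 0.0123 -0.0
   a -0.058 29 -0.0194 0.0144 -0.0018
   a -0.054 20 -0.0183 0.0155 -0.0028
scene7 shank a -0.13 n 103 b 0.0009 [-0.0211  0.0214] z [0.096  0.1089]
scene7 shank a -0.12 n 52 b 0.0005 [-0.0092  0.0097] z [0.0901 0.0974]
scene7 shank a -0.11 n 15 b 0.0009 [-0.0034  0.0045] z [0.0885 0.091 ]
scene7 shank a -0.1 n 13 b 0.0004 [-0.0035  0.0043] z [0.0886 0.0912]
scene7 shank a -0.09 n 34 b 0.0019 [-0.0283  0.0277] z [0.06   0.0903]
scene7 shank a -0.08 n 16 b 0.0062 [-0.0275  0.029 ] z [0.0605 0.1024]
scene7 cheeks/tongue top n 136 b range [-0.0159  0.0026  0.0192] mean 0.0019 a [-0.0802 -0.0512] z [0.1019 0.1048]
   a -0.082 8 -0.014 0.018 0.0009
   a -0.078 33 -0.016 0.0194 0.0029
   a -0.074 11 -0.0137 0.0139 0.0037
   a -0.07 11 -0.012 0.015 0.0023
   a -0.066 16 -0.0109 0.0139 0.0012
   a -0.058 25 -0.0158 0.0194 0.0016
   a -0.054 30 -0.0162 0.0176 0.0015
```

View pics/m7.png

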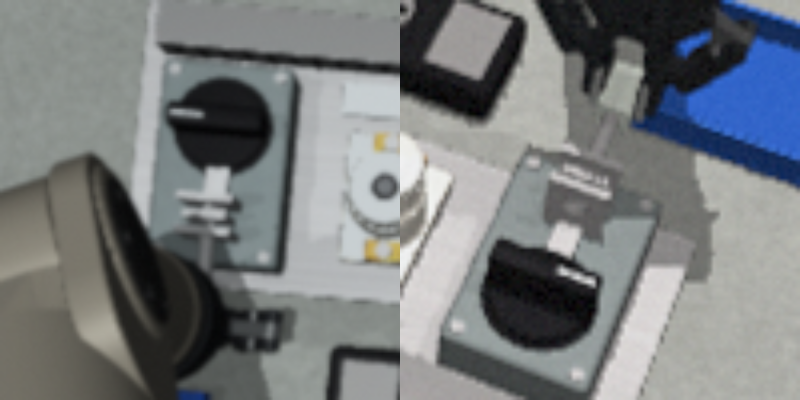

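```bash
python3 -c "
from h import *
for a in(-.137,-.12,-.097): P=H+a*ax-.0002*ay; print(a);plan([*P,.0773],psi+np.pi/2)"; python3 -m inch '[[-1,0,0,0.0013,0],[-1,0,0,0.0013,0]]'; python3 -c "
from h import *
for a in(-.137,-.12,-.097): P=H+a*ax-.0002*ay; print(a);plan([*P,.0773],psi+np.pi/2)"
```

```text
-0.137
shift [-0.     -0.003   0.0013] jaw heading 1.5165 q7 1.154 t 11.55
roll -0.0003 alts 3.141 -3.142
-0.12
shift [-0.     -0.02    0.0013] jaw heading 1.5165 q7 1.154 t 11.55
roll -0.0003 alts 3.141 -3.142
-0.097
shift [-0.     -0.043   0.0013] jaw heading 1.5165 q7 1.154 t 11.55
roll -0.0003 alts 3.141 -3.142
time_s: 11.75
tcp_pos: [0.4743, 0.1852, 0.0773]
ee_rot: [0.513, -0.486, 0.513, 0.487]
contact_force: [-0.6, -0.5, -0.3]
finger_gap: 0.238
-0.137
shift [-0.0001 -0.0039 -0.0003] jaw heading 1.5173 q7 1.151 t 11.75
roll 0.0005 alts 3.142 -3.141
-0.12
shift [-0.0001 -0.0209 -0.0003] jaw heading 1.5173 q7 1.151 t 11.75
roll 0.0005 alts 3.142 -3.141
-0.097
shift [-0.0001 -0.0439 -0.0003] jaw heading 1.5173 q7 1.151 t 11.75
roll 0.0005 alts 3.142 -3.141
```

Aligned laterally; the tip is now just in the outer hole's mouth. I'll go on in small steps and watch the force.

```bash
python3 -m inch '[[-1,0,-0.004,-0.0003,0],[-1,0,-0.008,-0.0003,0],[-1,0,-0.012,-0.0003,0],[-1,0,-0.016,-0.0003,0],[-1,0,-0.016,-0.0003,0]]'; python3 -c "
from h import *
P=H-.097*ax-.0002*ay;plan([*P,.0773],psi+np.pi/2);print(env.observe()['contact_force'],env.observe()['ft_torque'])
for n in('top','scene'):shot(n,n+'8')
cv2.imwrite('pics/m8.png',np.hstack([cv2.resize(load('top8')['pixels'][110:235,130:255],(400,400)) ,cv2.resize(load('scene8')['pixels'][190:290,310:410],(400,400))]))"
```

```text
time_s: 12.25
tcp_pos: [0.4916, 0.1835, 0.0774]
ee_rot: [0.514, -0.486, 0.513, 0.486]
contact_force: [0.0, 0.2, -1.1]
finger_gap: 0.239
shift [ 0.0001 -0.0266  0.0005] jaw heading 1.5161 q7 1.168 t 12.25
roll -0.0007 alts 3.141 -3.142
[ 0.02201155  0.1828413  -1.07107263] [-0.0245716  -0.03120805  0.04627042]
```

View pics/m8.png

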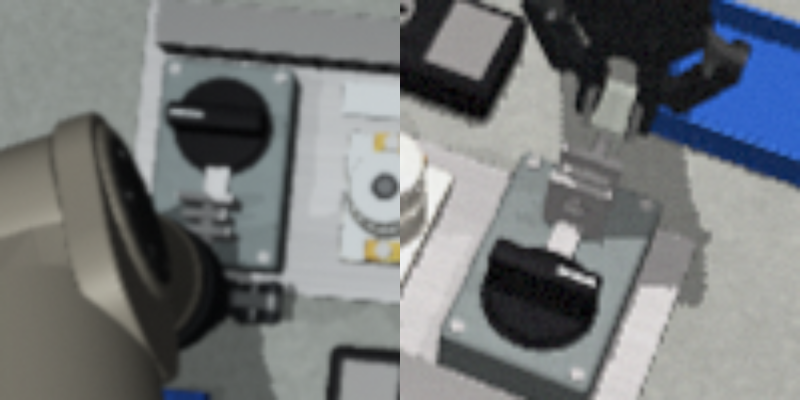

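```bash
python3 -m inch '[[-1,0,-0.004,0.0005,0],[-1,0,-0.008,0.0005,0],[-1,0,-0.012,0.0005,0],[-1,0,-0.016,0.0005,0],[-1,0,-0.02,0.0005,0],[-1,0,-0.023,0.0005,0],[-1,0,-0.023,0.0005,0]]'; python3 -c "
from h import *
P=H-.097*ax-.0002*ay;plan([*P,.0773],psi+np.pi/2);print(env.observe()['contact_force'],env.observe()['ft_torque'])
"
```

```text
time_s: 13.05
tcp_pos: [0.5143, 0.1828, 0.0773]
ee_rot: [0.514, -0.486, 0.513, 0.486]
contact_force: [0.2, -0.0, -1.3]
finger_gap: 0.24
shift [ 0.     -0.0039 -0.0001] jaw heading 1.5163 q7 1.189 t 13.05
roll -0.0005 alts 3.141 -3.142
[ 0.15335914 -0.01001155 -1.31123389] [ 0.03024306  0.04072159 -0.03818716]
```

```bash
python3 -m inch '[[-1,0,-0.002,0,0],[-1,0,-0.004,0,0],[-1,0,-0.005,0,0],[-1,0,-0.006,0,0]]'; python3 -c "
from h import *
P=H-.097*ax-.0002*ay;plan([*P,.0773],psi+np.pi/2);print(env.observe()['ft_torque'])
"
```

```text
time_s: 13.45
tcp_pos: [0.518, 0.1828, 0.0771]
ee_rot: [0.512, -0.486, 0.514, 0.487]
contact_force: [-4.4, 0.7, 2.6]
finger_gap: 0.24
shift [-0.0002 -0.0001 -0.0002] jaw heading 1.5172 q7 1.194 t 13.45
roll 0.0004 alts 3.142 -3.141
[-0.0555172   0.99321374 -0.02065491]
```

```bash
python3 -m inch '[[-1,0,-0.002,0,0],[-1,0,-0.003,0,0],[-1,0,-0.003,0,0]]'; python3 -c "
from h import *
P=H-.097*ax-.0002*ay;plan([*P,.0773],psi+np.pi/2);print(env.observe()['ft_torque'])
for n in('top','scene'):shot(n,n+'9')
cv2.imwrite('pics/m9.png',np.hstack([cv2.resize(load('top9')['pixels'][110:235,130:255],(400,400)) ,cv2.resize(load('scene9')['pixels'][190:290,310:410],(400,400))]))"
```

```text
time_s: 13.75
tcp_pos: [0.518, 0.1828, 0.0768]
ee_rot: [0.51, -0.485, 0.516, 0.489]
contact_force: [-9.6, -0.9, 6.8]
finger_gap: 0.24
shift [-0.0005 -0.0002 -0.0003] jaw heading 1.518 q7 1.196 t 13.75
roll 0.0012 alts 3.143 -3.14
[-0.07184014  1.82953259 -0.0094219 ]
```

View pics/m9.png

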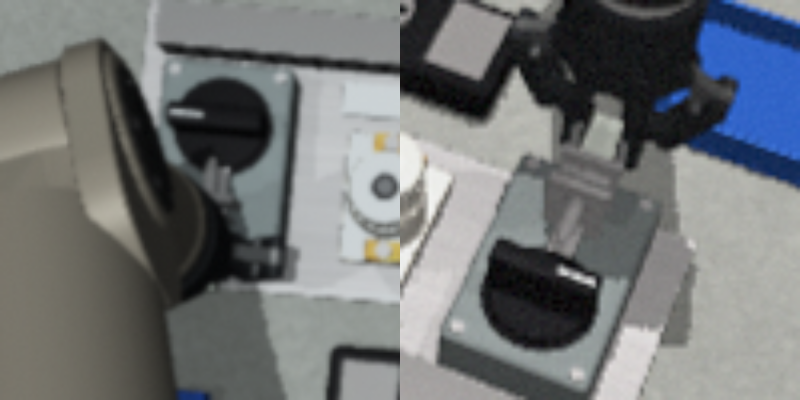

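```bash
python3 -m inch '[[-0.2,0,0.001,0,0],[-0.2,0,0.003,0,0],[-0.2,0,0.003,0,0],[-0.2,0,0.003,0,0],[-0.2,-0.03,0.003,0,0],[-0.2,-0.08,0.003,0,0],[0.2,-0.13,0.003,0,0],[0.2,-0.13,0.003,0,0]]'; python3 -c "
from h import *
plan([.5738,.065,.15],psi+np.pi/2)
for n in('top','scene'):shot(n,n+'10')
cv2.imwrite('pics/m10.png',np.hstack([cv2.resize(load('top10')['pixels'][110:235,130:255],(400,400)) ,cv2.resize(load('scene10')['pixels'][190:290,310:410],(400,400))]))"
```

```text
time_s: 14.65
tcp_pos: [0.5253, 0.1842, 0.2159]
ee_rot: [0.519, -0.489, 0.508, 0.484]
contact_force: [1.0, 0.1, 0.4]
finger_gap: 0.601
shift [ 0.0659 -0.0538 -0.1169] jaw heading 1.5164 q7 1.181 t 14.65
roll -0.0004 alts 3.141 -3.142
```

View pics/m10.png

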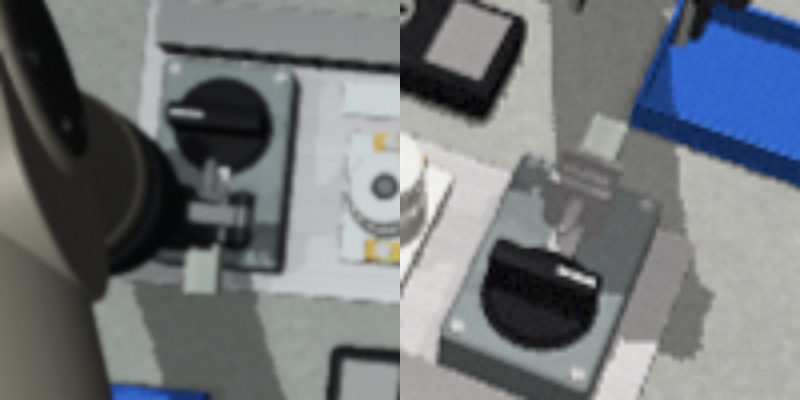

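```bash
cat >> h.py <<'E'
def head(tag):
    s=load(tag);C=cloud(s); L=C[...,:2]-H; a=L@ax;b=L@ay;z=C[...,2]
    k=(a>-.14)&(a<-.05)&(abs(b)<.016)&(z>.07)&(z<.099)
    for lo in np.arange(-.126,-.06,.003):
        j=k&(a>=lo)&(a<lo+.003)
        if j.sum()>1: print(tag,lo.round(3),j.sum(),'b',b[j].mean().round(4),np.ptp(b[j]).round(3),'z',np.median(z[j]).round(4))
E
python3 -c "
from h import *
head('top10');head('scene10')"
```

```text
top10 -0.12 10 b -0.0023 0.018 z 0.0903
top10 -0.117 15 b -0.0044 0.019 z 0.0898
top10 -0.114 18 b -0.0022 0.02 z 0.0912
top10 -0.111 17 b -0.0047 0.02 z 0.0914
top10 -0.108 18 b -0.0025 0.021 z 0.0914
top10 -0.105 17 b -0.0036 0.021 z 0.0912
top10 -0.102 17 b -0.0029 0.021 z 0.0921
top10 -0.099 18 b -0.0023 0.021 z 0.092
top10 -0.096 17 b -0.0036 0.021 z 0.0936
top10 -0.093 13 b -0.0036 0.022 z 0.0944
top10 -0.09 5 b -0.0109 0.003 z 0.094
scene10 -0.12 2 b 0.0059 0.008 z 0.0889
scene10 -0.117 5 b -0.0023 0.017 z 0.0894
scene10 -0.114 12 b 0.0023 0.021 z 0.0911
scene10 -0.111 9 b 0.005 0.018 z 0.0907
scene10 -0.108 11 b 0.0012 0.021 z 0.0918
scene10 -0.105 6 b 0.003 0.015 z 0.0911
scene10 -0.102 13 b 0.0032 0.02 z 0.092
scene10 -0.099 7 b 0.0002 0.021 z 0.0921
scene10 -0.096 10 b 0.0049 0.018 z 0.0935
scene10 -0.093 11 b 0.0009 0.02 z 0.0934
scene10 -0.09 6 b 0.0002 0.015 z 0.0933
scene10 -0.087 3 b 0.0003 0.015 z 0.0953
scene10 -0.078 12 b 0.0017 0.03 z 0.094
scene10 -0.075 18 b -0.0004 0.032 z 0.0958
scene10 -0.069 6 b 0.0035 0.014 z 0.0982
scene10 -0.066 9 b 0.0037 0.025 z 0.0969
scene10 -0.063 4 b -0.0061 0.012 z 0.0979
```

```bash
python3 -c "
from h import *
P=H-.155*ax-.0005*ay;plan([*P,.077],psi+np.pi/2)"
```

```text
shift [ 0.1319  0.0615 -0.0011] jaw heading 1.5165 q7 1.181 t 14.75
roll -0.0003 alts 3.141 -3.142
```

```bash
python3 -m inch '[[-1,0,0.04,-0.001,0],[-1,0,0.061,-0.001,0],[-1,0.02,0.061,-0.001,0],[-1,0.06,0.061,-0.001,0],[-1,0.1,0.061,-0.001,0],[-1,0.13,0.061,-0.001,0],[-1,0.13,0.061,-0.001,0]]' 60; python3 -c "
from h import *
P=H-.133*ax-.0005*ay;plan([*P,.077],psi+np.pi/2)"
```

```text
time_s: 15.45
tcp_pos: [0.4531, 0.1825, 0.0715]
ee_rot: [0.509, -0.485, 0.518, 0.488]
contact_force: [-1.4, 0.3, 0.6]
finger_gap: -0.002
shift [-0.0059 -0.0288  0.0032] jaw heading 1.5167 q7 1.135 t 15.45
roll -0.0001 alts 3.142 -3.142
```

```bash
python3 -m inch '[[-1,-0.004,-0.008,0.003,0],[-1,-0.004,-0.016,0.003,0],[-1,-0.004,-0.024,0.003,0],[-1,-0.004,-0.026,0.003,0],[-1,-0.004,-0.028,0.003,0],[-1,-0.004,-0.03,0.003,0]]'; python3 -c "
from h import *
P=H-.126*ax-.0005*ay;plan([*P,.077],psi+np.pi/2)"
```

```text
time_s: 16.05
tcp_pos: [0.4873, 0.1867, 0.0815]
ee_rot: [0.512, -0.486, 0.514, 0.487]
contact_force: [-6.1, 1.6, 5.6]
finger_gap: 0.003
shift [ 0.0045 -0.002  -0.0028] jaw heading 1.5171 q7 1.16 t 16.05
roll 0.0003 alts 3.142 -3.141
```

```bash
python3 -m inch '[[-1,0.003,-0.002,-0.002,0],[-1,0.003,-0.004,-0.002,0],[-1,0.003,-0.004,-0.002,0]]'; python3 -c "
from h import *
P=H-.126*ax-.0005*ay;plan([*P,.077],psi+np.pi/2)
for n in('top','scene'):shot(n,n+'11')
head('top11');head('scene11')
cv2.imwrite('pics/m11.png',np.hstack([cv2.resize(load('top11')['pixels'][110:235,130:255],(400,400)) ,cv2.resize(load('scene11')['pixels'][190:290,310:410],(400,400))]))"
```

```text
time_s: 16.35
tcp_pos: [0.4872, 0.1856, 0.0778]
ee_rot: [0.51, -0.484, 0.515, 0.49]
contact_force: [-10.7, 1.8, 7.1]
finger_gap: 0.002
shift [ 0.0008 -0.002  -0.0017] jaw heading 1.519 q7 1.168 t 16.35
roll 0.0022 alts 3.144 -3.139
top11 -0.105 2 b -0.0123 0.0 z 0.0768
top11 -0.102 3 b -0.0124 0.0 z 0.0918
top11 -0.099 4 b -0.0115 0.002 z 0.0847
top11 -0.096 6 b -0.0105 0.005 z 0.0919
top11 -0.093 6 b -0.01 0.007 z 0.0938
top11 -0.09 11 b -0.007 0.011 z 0.0938
top11 -0.087 11 b -0.0063 0.016 z 0.0936
top11 -0.084 11 b -0.005 0.014 z 0.0924
top11 -0.081 16 b -0.0019 0.026 z 0.0905
top11 -0.075 4 b -0.002 0.006 z 0.09
top11 -0.072 12 b -0.0086 0.017 z 0.0903
top11 -0.069 15 b 0.0034 0.028 z 0.095
top11 -0.066 6 b -0.0054 0.018 z 0.0975
top11 -0.063 4 b -0.0012 0.006 z 0.0939
scene11 -0.123 19 b 0.0018 0.026 z 0.0916
scene11 -0.12 15 b 0.0029 0.013 z 0.0932
scene11 -0.117 7 b 0.0032 0.018 z 0.0887
scene11 -0.114 14 b 0.0017 0.021 z 0.0894
scene11 -0.111 4 b 0.0009 0.018 z 0.0907
scene11 -0.108 9 b 0.0036 0.021 z 0.0906
scene11 -0.105 11 b 0.0018 0.019 z 0.0916
scene11 -0.102 9 b 0.0026 0.02 z 0.0908
scene11 -0.099 11 b 0.0021 0.021 z 0.0917
scene11 -0.096 7 b 0.0015 0.02 z 0.0919
scene11 -0.093 7 b 0.0025 0.017 z 0.0924
scene11 -0.09 7 b 0.001 0.02 z 0.094
scene11 -0.087 4 b -0.0 0.017 z 0.0953
scene11 -0.078 17 b -0.0011 0.029 z 0.0935
scene11 -0.075 12 b 0.0012 0.031 z 0.0948
scene11 -0.069 3 b 0.0038 0.012 z 0.0985
scene11 -0.066 14 b 0.0025 0.026 z 0.0963
scene11 -0.063 2 b 0.01 0.009 z 0.0868
```

View pics/m11.png

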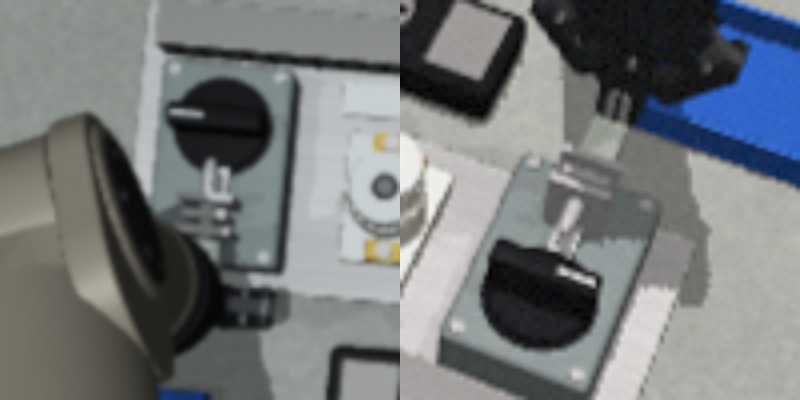

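```bash
python3 -m inch '[[-1,0,-0.002,0,0],[-1,0,-0.004,0,0],[-1,0,-0.004,0,0],[-1,0,0.02,0,0],[-1,0,0.03,0,0],[-1,-0.05,0.03,0,0],[-1,-0.1,0.03,0,0],[0,-0.15,0.03,0,0]]'; python3 -c "
from h import *
for n in('top','scene'):shot(n,n+'12')
head('top12');head('scene12')
cv2.imwrite('pics/m12.png',np.hstack([cv2.resize(load('top12')['pixels'][140:215,150:225],(400,400),interpolation=2) ,cv2.resize(load('scene12')['pixels'][200:260,330:390],(400,400),interpolation=2)]))"
```

```text
time_s: 17.25
tcp_pos: [0.4631, 0.1852, 0.2301]
ee_rot: [0.514, -0.487, 0.513, 0.486]
contact_force: [1.5, 0.4, 0.4]
finger_gap: 0.157
top12 -0.12 9 b -0.0018 0.019 z 0.0901
top12 -0.117 15 b -0.0045 0.02 z 0.0909
top12 -0.114 17 b -0.0023 0.02 z 0.0909
top12 -0.111 19 b -0.0047 0.02 z 0.0911
top12 -0.108 17 b -0.0019 0.021 z 0.0912
top12 -0.105 18 b -0.004 0.021 z 0.0925
top12 -0.102 16 b -0.0026 0.022 z 0.0917
top12 -0.099 17 b -0.0023 0.021 z 0.0925
top12 -0.096 19 b -0.0029 0.021 z 0.0935
top12 -0.093 17 b -0.002 0.022 z 0.0938
top12 -0.09 15 b -0.004 0.019 z 0.0942
top12 -0.087 15 b -0.0018 0.02 z 0.0933
top12 -0.084 11 b -0.0047 0.015 z 0.0905
top12 -0.081 18 b -0.0004 0.03 z 0.0876
top12 -0.075 4 b -0.0019 0.006 z 0.0894
top12 -0.072 13 b -0.0084 0.017 z 0.0888
top12 -0.069 13 b 0.0014 0.027 z 0.0903
top12 -0.066 7 b -0.002 0.026 z 0.0976
top12 -0.063 4 b -0.0018 0.008 z 0.0948
scene12 -0.12 2 b -0.0003 0.02 z 0.0869
scene12 -0.117 9 b 0.0025 0.017 z 0.0893
scene12 -0.114 11 b 0.0027 0.021 z 0.0903
scene12 -0.111 8 b 0.0016 0.02 z 0.0909
scene12 -0.108 7 b 0.004 0.017 z 0.0921
scene12 -0.105 12 b 0.0018 0.021 z 0.0913
scene12 -0.102 9 b 0.002 0.022 z 0.0916
scene12 -0.099 9 b 0.0041 0.019 z 0.0922
scene12 -0.096 7 b 0.0015 0.02 z 0.0925
scene12 -0.093 9 b 0.0012 0.019 z 0.0942
scene12 -0.09 9 b -0.0008 0.015 z 0.0924
scene12 -0.087 3 b 0.0075 0.01 z 0.0968
scene12 -0.078 15 b 0.0035 0.031 z 0.0922
scene12 -0.075 16 b -0.0017 0.029 z 0.0953
scene12 -0.072 2 b 0.0051 0.02 z 0.0983
scene12 -0.069 8 b -0.0005 0.025 z 0.098
scene12 -0.066 13 b 0.0011 0.027 z 0.097
```

View pics/m12.png

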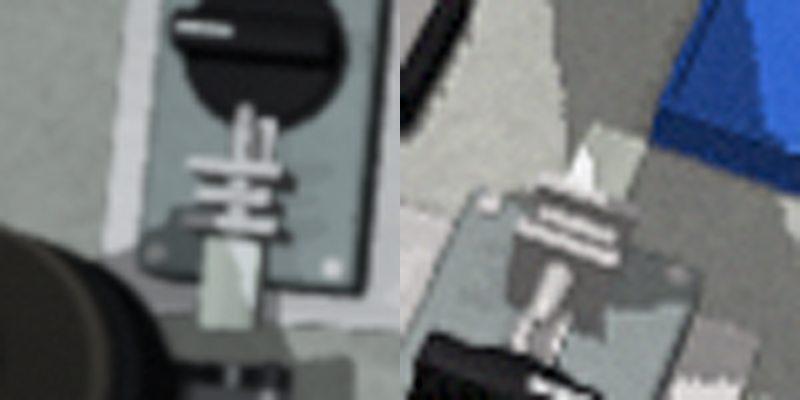

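```bash
python3 -c "
from h import *
s=load('top12')
for uv,z in(((196,159.7),.090),((193.1,201.5),.0895),((193,185),.094),((195,181),.103),((194,183.5),.103),((196,170),.103)):
    P=onz(s,[uv],z)[0];L=P[:2]-H;print(uv,'a',(L@ax).round(4),'b',(L@ay).round(4))
C=cloud(s);L=C[...,:2]-H;a=L@ax;b=L@ay;z=C[...,2]
j=(abs(b+.002)<.007)&(a>-.056)&(a<-.01)&(z>.075)
print(np.c_[a[j],b[j],z[j]].round(4)[np.argsort(a[j])])
"
```

```text
(196, 159.7) a -0.0292 b -0.001
(193.1, 201.5) a -0.118 b -0.0034
(193, 185) a -0.0837 b -0.0007
(195, 181) a -0.0759 b -0.0057
(194, 183.5) a -0.0813 b -0.0042
(196, 170) a -0.0528 b -0.0056
[[-0.056  -0.0064  0.0817]
 [-0.0559  0.0021  0.1051]
 [-0.0559  0.0045  0.1034]
 [-0.0555 -0.0019  0.1046]
 [-0.0554  0.0005  0.1023]
 [-0.0551 -0.0037  0.1032]
 [-0.0549 -0.0058  0.1034]
 [-0.0549 -0.0081  0.1043]
 [-0.0538  0.0046  0.1038]
 [-0.0538 -0.      0.1065]
 [-0.0536  0.0026  0.1035]
 [-0.0535 -0.0019  0.1054]
 [-0.0532 -0.0061  0.1062]
 [-0.0531 -0.0036  0.1037]
 [-0.0526 -0.0075  0.1027]
 [-0.0516  0.005   0.1029]
 [-0.0496  0.0032  0.0908]
 [-0.0494 -0.0013  0.0923]
 [-0.0494  0.0011  0.0909]
 [-0.0493 -0.0034  0.0926]
 [-0.049  -0.0053  0.0917]
 [-0.0475 -0.0037  0.0952]
 [-0.0475  0.0033  0.091 ]
 [-0.0474  0.0011  0.0918]
 [-0.0471 -0.0055  0.0937]
 [-0.0471 -0.0007  0.0903]
 [-0.0455  0.001   0.0933]
 [-0.0452 -0.0008  0.092 ]
 [-0.0451 -0.0031  0.0931]
 [-0.0448 -0.0049  0.0918]
 [-0.0433 -0.0033  0.095 ]
 [-0.0432  0.0015  0.0917]
 [-0.0432 -0.0008  0.0929]
 [-0.0428 -0.005   0.0932]
 [-0.0414 -0.001   0.0952]
 [-0.0412 -0.0031  0.0951]
 [-0.0412  0.0016  0.0923]
 [-0.0405 -0.0045  0.0916]
 [-0.04   -0.0062  0.0894]
 [-0.0392 -0.0007  0.0948]
 [-0.0387 -0.0024  0.0927]
 [-0.0386  0.0024  0.0894]
 [-0.0384 -0.0043  0.0916]
 [-0.038  -0.0061  0.0903]
 [-0.037  -0.0004  0.0942]
 [-0.037   0.002   0.0927]
 [-0.037  -0.0027  0.095 ]
 [-0.0359 -0.0036  0.0891]
 [-0.0355 -0.0055  0.088 ]
 [-0.035  -0.0003  0.0947]
 [-0.0348 -0.0024  0.0949]
 [-0.0348  0.0022  0.0923]
 [-0.0341 -0.0038  0.0912]
 [-0.0332 -0.0005  0.0966]
 [-0.0327 -0.0022  0.0949]
 [-0.0322 -0.0039  0.0927]
 [-0.0305 -0.0019  0.0942]
 [-0.0303  0.0007  0.0916]
 [-0.0299 -0.0034  0.0914]
 [-0.0284  0.0006  0.0933]
 [-0.0282 -0.0014  0.0929]
 [-0.0278 -0.0033  0.0918]]
```

```bash
python3 -m inch '[[1,0.0,-0.05,-0.05,0.15],[1,0,-0.1,-0.1,0.3],[1,0,-0.1,-0.114,0.45],[1,0,-0.1,-0.114,0.6],[1,0,-0.1,-0.114,0.75],[1,0,-0.1,-0.114,0.9],[1,0,-0.1,-0.114,1.05],[1,0,-0.1,-0.114,1.2]]'; python3 -m inch '[[1,0,0,0,0.15],[1,0,0,0,0.3],[1,0,0,0,0.45],[1,0,0,0,0.6],[1,0,0,0,0.75],[1,0,0,0,0.9],[1,0,0,0,1.05],[1,0,0,0,1.2]]'; python3 -m inch '[[1,0,0,0,0.15],[1,0,0,0,0.3],[1,0,0,0,0.45],[1,0,0,0,0.6],[1,0,0,0,0.75],[1,0,0,0,0.9],[1,0,0,0,0.9]]'; python3 -c "
from h import *
plan([.5738,.065,.1],psi+np.pi/2)
for n in('top','scene'):shot(n,n+'13')
cv2.imwrite('pics/m13.png',np.hstack([cv2.resize(load('top13')['pixels'][80:300,80:380],(400,293)) ,cv2.resize(load('scene13')['pixels'][160:325,220:445],(400,293))]))"
```

```text
time_s: 18.15
tcp_pos: [0.5569, 0.0659, 0.2278]
ee_rot: [0.699, -0.109, 0.698, 0.109]
contact_force: [0.8, -0.7, 0.3]
finger_gap: 0.997
time_s: 18.95
tcp_pos: [0.5569, 0.066, 0.2279]
ee_rot: [0.639, 0.304, 0.638, -0.304]
contact_force: [0.0, 0.4, 0.5]
finger_gap: 1.001
time_s: 19.65
tcp_pos: [0.5568, 0.0661, 0.2279]
ee_rot: [-0.445, -0.55, -0.444, 0.55]
contact_force: [-0.3, 0.1, -0.0]
finger_gap: 1.004
shift [ 0.1279  0.0168 -0.0027] jaw heading -1.7832 q7 -1.684 t 19.65
roll -0.1584 alts 2.983 -3.3
```

View pics/m13.png

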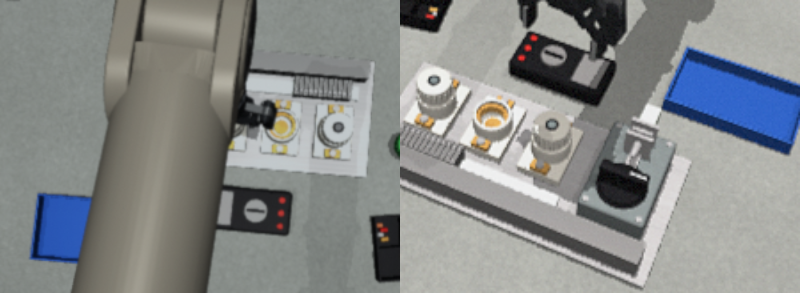

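```bash
python3 -m inch '[[1,0.04,0.0168,-0.0027,0],[1,0.08,0.0168,-0.0027,0],[1,0.12,0.0168,-0.0027,0],[1,0.12,0.0168,-0.0027,0],[1,0.12,0.0168,-0.0027,0]]'; python3 -c "
from h import *
plan([.5738,.065,.061],psi+np.pi/2)"
```

```text
time_s: 20.25
tcp_pos: [0.5735, 0.0654, 0.1086]
ee_rot: [-0.445, -0.55, -0.444, 0.55]
contact_force: [0.0, -0.1, 1.4]
finger_gap: 1.0
shift [0.0476 0.0004 0.0003] jaw heading -1.782 q7 -1.602 t 20.25
roll -0.1572 alts 2.984 -3.299
```

```bash
python3 -m inch '[[0.7,0.03,0,0,0],[0.7,0.046,0,0,0],[0.7,0.046,0,0,0],[-1,0.046,0,0,0],[-1,0.046,0,0,0],[-1,0.046,0,0,0],[-1,0.046,0,0,0],[-1,0.046,0,0,0]]' 50; python3 -c "
from h import *
plan([.5738,.065,.061],psi+np.pi/2); print(env.observe()['ft_torque'])
shot('scene','scene14')
cv2.imwrite('pics/m14.png',cv2.resize(load('scene14')['pixels'][180:290,230:360],(650,550)))"
```

```text
time_s: 21.05
tcp_pos: [0.5758, 0.0652, 0.0654]
ee_rot: [0.445, 0.552, 0.443, -0.549]
contact_force: [-1.4, -0.9, 6.0]
finger_gap: 0.569
shift [ 0.0044 -0.002   0.0006] jaw heading -1.783 q7 -1.571 t 21.05
roll -0.1582 alts 2.983 -3.3
[-0.10779238  0.21825487  0.04810722]
```

View pics/m14.png

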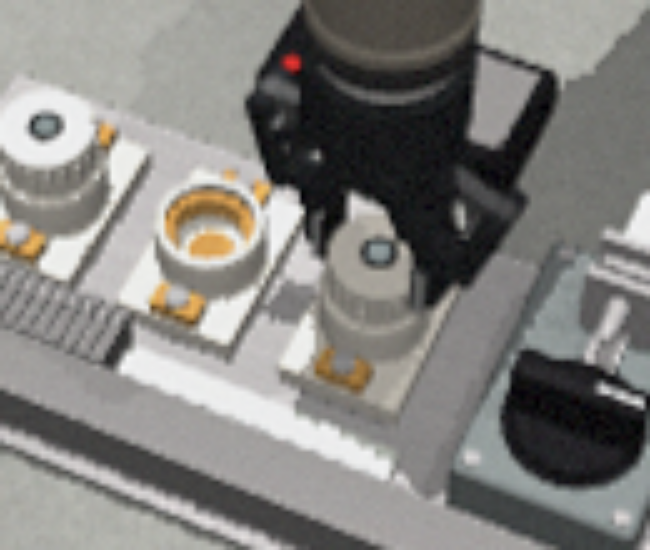

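```bash
R='x'; python3 -m inch '[[-1,-0.0003,0,0,-0.15],[-1,-0.0005,0,0,-0.3],[-1,-0.0008,0,0,-0.45],[-1,-0.001,0,0,-0.6],[-1,-0.0012,0,0,-0.75],[-1,-0.0015,0,0,-0.9],[-1,-0.0017,0,0,-1.05],[-1,-0.002,0,0,-1.2]]'; python3 -m inch '[[-1,-0.0003,0,0,-0.15],[-1,-0.0005,0,0,-0.3],[-1,-0.0008,0,0,-0.45],[-1,-0.001,0,0,-0.6],[-1,-0.0012,0,0,-0.75],[-1,-0.0015,0,0,-0.9],[-1,-0.0017,0,0,-1.05],[-1,-0.002,0,0,-1.2]]'; python3 -c "
from h import *
print(env.observe()['ft_torque'],env.observe()['q'])
shot('scene','scene15')
cv2.imwrite('pics/m15.png',cv2.resize(load('scene15')['pixels'][180:290,230:360],(650,550)))"
```

```text
time_s: 21.9
tcp_pos: [0.5751, 0.0656, 0.0663]
ee_rot: [0.679, 0.202, 0.677, -0.201]
contact_force: [0.4, 0.0, 1.0]
finger_gap: 0.559
time_s: 22.7
tcp_pos: [0.5744, 0.0654, 0.0682]
ee_rot: [0.674, -0.217, 0.672, 0.216]
contact_force: [-0.9, 0.5, 2.4]
finger_gap: 0.569
[ 0.04503381  0.34742367 -0.07456177] [-0.23333905  0.50457062  0.12516636  1.65632    -0.07248846  0.98275971
  0.53871673]
```

View pics/m15.png

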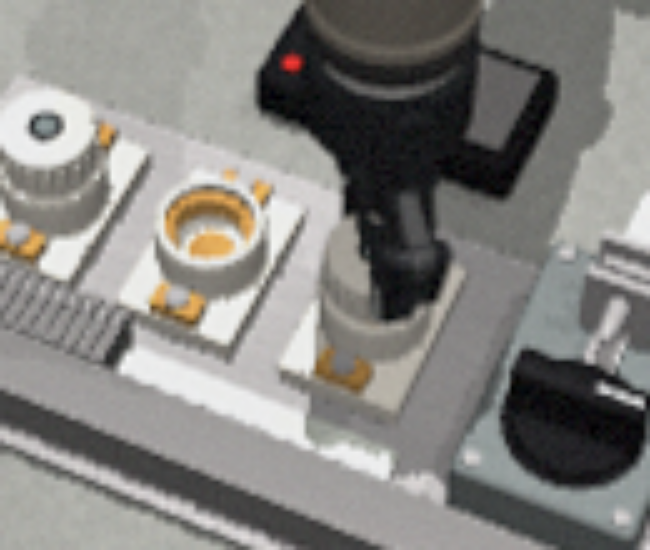

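```bash
python3 -m inch '[[-1,-0.0003,0,0,-0.15],[-1,-0.0005,0,0,-0.3],[-1,-0.0008,0,0,-0.45],[-1,-0.001,0,0,-0.6],[-1,-0.0012,0,0,-0.75],[-1,-0.0015,0,0,-0.9],[-1,-0.0017,0,0,-1.05],[-1,-0.002,0,0,-1.2]]'; python3 -m inch '[[-1,-0.0003,0,0,-0.15],[-1,-0.0005,0,0,-0.3],[-1,-0.0008,0,0,-0.45],[-1,-0.001,0,0,-0.6],[-1,-0.0012,0,0,-0.75],[-1,-0.0015,0,0,-0.9],[-1,-0.0016,0,0,-1.0],[-1,-0.0016,0,0,-1.0]]'; python3 -c "
from h import *
print(env.observe()['ft_torque'],env.observe()['q'])
s=shot('scene','scene16');C=cloud(s);k=(abs(C[...,0]-.574)<.035)&(abs(C[...,1]-.066)<.035)&(C[...,2]>.08)&(C[...,2]<.11)&(s['pixels'].min(2)>110);print('cap top z',np.percentile(C[k][:,2],[50,90]))
cv2.imwrite('pics/m16.png',cv2.resize(s['pixels'][180:290,230:360],(650,550)))"
```

```text
time_s: 23.55
tcp_pos: [0.5742, 0.0638, 0.0699]
ee_rot: [-0.434, 0.559, -0.435, -0.557]
contact_force: [-1.7, -0.9, 2.7]
finger_gap: 0.564
time_s: 24.35
tcp_pos: [0.575, 0.0638, 0.0716]
ee_rot: [-0.115, 0.699, -0.116, -0.696]
contact_force: [0.1, -2.1, 6.0]
finger_gap: 0.567
[-0.52032214  0.13768708  0.00074713] [ 0.12534556  0.53194309 -0.37474225  1.63714432  0.22361585  1.01195111
  2.49178406]
cap top z [0.08898032 0.09138785]
```

View pics/m16.png

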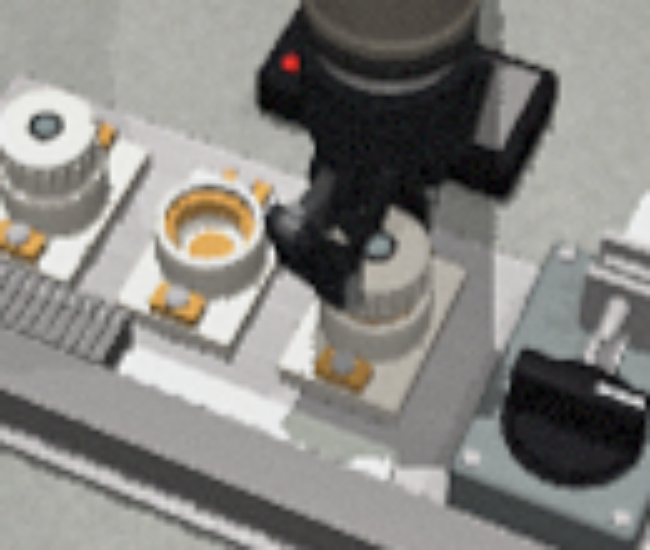

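```bash
python3 -m inch '[[0.7,0,0,0,0],[0.7,0,0,0,0],[0.7,0,0,0,0.15],[0.7,0,0,0,0.3],[0.7,0,0,0,0.45],[0.7,0,0,0,0.6],[0.7,0,0,0,0.75],[0.7,0,0,0,0.9]]'; python3 -m inch '[[0.7,0,0,0,0.15],[0.7,0,0,0,0.3],[0.7,0,0,0,0.45],[0.7,0,0,0,0.6],[0.7,0,0,0,0.75],[0.7,0,0,0,0.9],[0.7,0,0,0,0.9]]';python3 -c "
from h import *
plan([.5745,.065,.066]);print(env.observe()['q'])
s=shot('scene','scene17')
C=cloud(s);k=(abs(C[...,0]-.574)<.035)&(abs(C[...,1]-.066)<.035)&(C[...,2]>.085)&(C[...,2]<.097)&(s['pixels'].min(2)>110);print('cap top z',np.percentile(C[k][:,2],[50,90]),C[k].mean(0))
cv2.imwrite('pics/m17.png',cv2.resize(s['pixels'][180:290,230:360],(650,550)))"
```

```text
time_s: 25.2
tcp_pos: [0.5731, 0.0663, 0.0695]
ee_rot: [0.409, -0.577, 0.408, 0.577]
contact_force: [0.0, -0.3, -0.4]
finger_gap: 0.851
time_s: 25.9
tcp_pos: [0.5731, 0.0663, 0.0695]
ee_rot: [0.618, -0.344, 0.618, 0.344]
contact_force: [-0.4, -0.6, 0.5]
finger_gap: 0.851
shift [ 0.0035 -0.0018 -0.0004] jaw heading 1.0167 q7 0.888 t 25.9
[-0.1694613   0.50189202  0.03431996  1.65239413 -0.01983121  0.98816728
  0.88824016]
cap top z [0.08939415 0.09128584] [0.5806658  0.06330152 0.08931901]
```

View pics/m17.png

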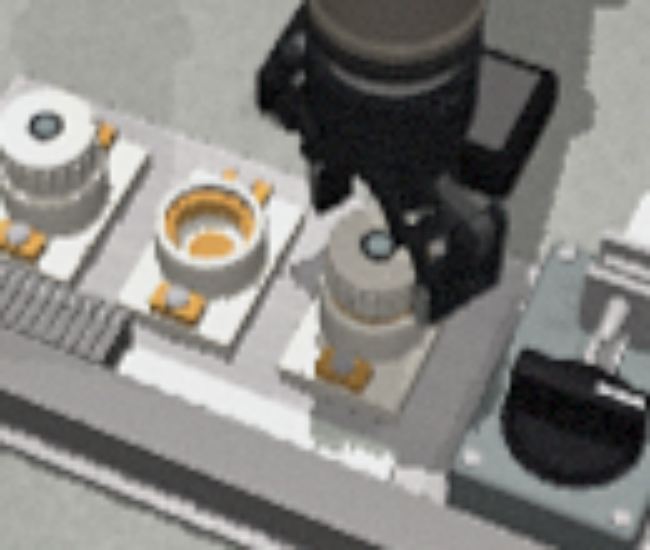

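Cap has risen about 6–7 mm and sits straight. I'll re-grip it and turn it the rest of the way.

```bash
python3 -m inch '[[-1,0.001,0,0,0],[-1,0.001,0,0,0],[-1,0.001,0,0,0],[-1,0.001,0,0,0],[-1,0.001,0,0,0]]'; python3 -m inch '[[-1,-0.0003,0,0,-0.15],[-1,-0.0005,0,0,-0.3],[-1,-0.0008,0,0,-0.45],[-1,-0.001,0,0,-0.6],[-1,-0.0012,0,0,-0.75],[-1,-0.0015,0,0,-0.9],[-1,-0.0017,0,0,-1.05],[-1,-0.002,0,0,-1.2]]'; python3 -m inch '[[-1,-0.0003,0,0,-0.15],[-1,-0.0005,0,0,-0.3],[-1,-0.0008,0,0,-0.45],[-1,-0.001,0,0,-0.6],[-1,-0.001,0,0,-0.6]]'; python3 -c "
from h import *
plan([.5745,.065,.066]);print(env.observe()['q'],env.observe()['ft_torque'])"
```

```text
time_s: 26.45
tcp_pos: [0.5735, 0.0659, 0.069]
ee_rot: [0.618, -0.344, 0.617, 0.344]
contact_force: [-0.9, 1.6, 0.4]
finger_gap: 0.564
time_s: 27.25
tcp_pos: [0.5732, 0.0639, 0.0709]
ee_rot: [-0.313, 0.634, -0.315, -0.634]
contact_force: [-0.7, -1.8, 1.6]
finger_gap: 0.564
time_s: 27.75
tcp_pos: [0.5736, 0.064, 0.0719]
ee_rot: [-0.114, 0.698, -0.115, -0.698]
contact_force: [-0.4, -1.3, 1.6]
finger_gap: 0.565
shift [ 0.0059 -0.0012 -0.0005] jaw heading 2.8155 q7 2.495 t 27.75
[ 0.12605837  0.53131615 -0.3757162   1.63736993  0.22217625  1.01541013
  2.49516227] [-0.47112969  0.06570898  0.05282356]
```

```bash
python3 -m inch '[[-1,-0.002,0,0,0],[-1,-0.004,0,0,0],[-1,-0.004,0,0,0]]';  python3 -m inch '[[-1,-0.003,0,0,0],[-1,-0.006,0,0,0],[-1,-0.006,0,0,0]]'
```

```text
time_s: 28.05
tcp_pos: [0.5733, 0.0643, 0.0756]
ee_rot: [0.114, -0.698, 0.116, 0.698]
contact_force: [0.8, -3.7, -2.5]
finger_gap: 0.566
time_s: 28.35
tcp_pos: [0.5734, 0.0677, 0.0827]
ee_rot: [-0.115, 0.698, -0.113, -0.698]
contact_force: [-0.0, 0.0, -1.9]
finger_gap: 0.564
```

```bash
python3 -m inch '[[-1,-0.04,0,0,0],[-1,-0.08,0,0,0],[-1,-0.1,0,0,0],[-1,-0.1,0,0,0]]';  python3 -c "
from h import *
plan([.387,.334,.18]);s=shot('scene','scene18')
cv2.imwrite('pics/m18.png',s['pixels'][100:330,200:500])"
```

```text
time_s: 28.75
tcp_pos: [0.5758, 0.0681, 0.1862]
ee_rot: [-0.115, 0.701, -0.112, -0.695]
contact_force: [0.1, 0.5, -2.3]
finger_gap: 0.565
shift [ 0.0054 -0.1921  0.2635] jaw heading 2.8184 q7 2.535 t 28.75
```

View pics/m18.png

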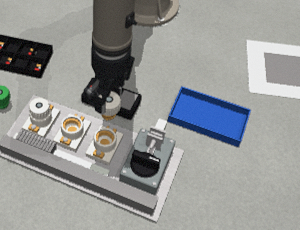

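Cap 2 is out and held. Now to the tray.

```bash
python3 -m inch '[[-1,0,-0.03,0.04,0.15],[-1,0,-0.06,0.08,0.3],[-1,0,-0.09,0.12,0.45],[-1,0,-0.12,0.16,0.6],[-1,0,-0.15,0.2,0.75],[-1,0,-0.18,0.24,0.9],[-1,0,-0.192,0.2635,1.05],[-1,0,-0.192,0.2635,1.05]]'; python3 -m inch '[[-1,0,0,0,0.15],[-1,0,0,0,0.15]]'; python3 -c "
from h import *
plan([.387,.334,.04]);print(env.observe()['q'])"
```

```text
time_s: 29.6
tcp_pos: [0.3768, 0.3377, 0.1799]
ee_rot: [0.445, -0.546, 0.447, 0.551]
contact_force: [-0.6, -0.1, -1.7]
finger_gap: 0.564
time_s: 29.8
tcp_pos: [0.383, 0.3312, 0.1796]
ee_rot: [0.486, -0.512, 0.489, 0.512]
contact_force: [0.2, -0.5, -2.3]
finger_gap: 0.567
shift [ 0.1396 -0.0047  0.0029] jaw heading 1.6188 q7 0.777 t 29.8
[-0.45995693  0.28405086 -0.35479838  1.69651973  0.10446115  1.18444699
  0.77724792]
```

```bash
python3 -m inch '[[-1,0.04,-0.003,0.002,0],[-1,0.08,-0.003,0.002,0],[-1,0.11,-0.003,0.002,0],[-1,0.13,-0.003,0.002,0],[-1,0.134,-0.003,0.002,0],[-1,0.134,-0.003,0.002,0]]'; python3 -c "
from h import *
plan([.387,.334,.04]);s=shot('scene','scene19')
cv2.imwrite('pics/m19.png',cv2.resize(s['pixels'][150:270,330:490],(640,480)))"
```

```text
time_s: 30.4
tcp_pos: [0.3871, 0.3329, 0.0467]
ee_rot: [0.487, -0.511, 0.489, 0.512]
contact_force: [-0.5, -0.1, -1.3]
finger_gap: 0.563
shift [0.0067 0.0001 0.0011] jaw heading 1.6179 q7 0.718 t 30.4
```

View pics/m19.png

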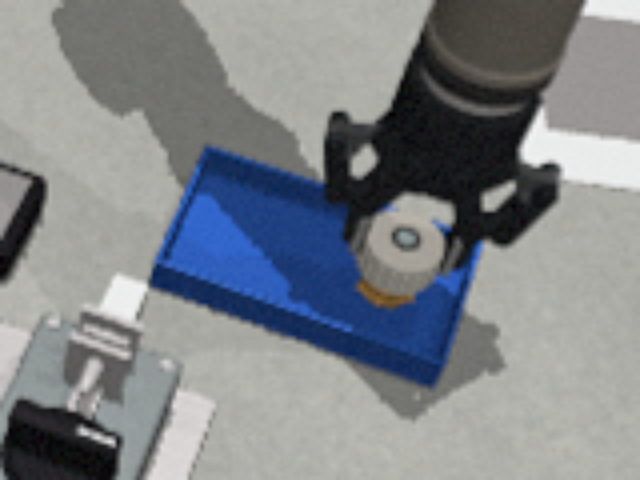

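Cap is over the tray's left part, clear of walls. Lowering until contact.

```bash
python3 -m inch '[[-1,0.003,0,0,0],[-1,0.005,0,0,0],[-1,0.005,0,0,0]]'; python3 -m inch '[[-1,0.002,0,0,0],[-1,0.003,0,0,0],[-1,0.003,0,0,0]]'
```

```text
time_s: 30.75
tcp_pos: [0.3882, 0.334, 0.0434]
ee_rot: [-0.489, 0.511, -0.488, -0.511]
contact_force: [0.8, 0.7, -1.8]
finger_gap: 0.566
time_s: 31.05
tcp_pos: [0.3878, 0.3337, 0.0398]
ee_rot: [-0.488, 0.511, -0.488, -0.511]
contact_force: [-0.9, -0.1, -1.2]
finger_gap: 0.566
```

```bash
python3 -m inch '[[-1,0.002,0,0,0],[-1,0.003,0,0,0],[-1,0.003,0,0,0]]'; python3 -m inch '[[-1,0.001,0,0,0],[-1,0.002,0,0,0],[-1,0.002,0,0,0]]'
```

```text
time_s: 31.35
tcp_pos: [0.3879, 0.3337, 0.0369]
ee_rot: [-0.488, 0.511, -0.488, -0.511]
contact_force: [-0.3, 0.3, -1.6]
finger_gap: 0.566
time_s: 31.65
tcp_pos: [0.3883, 0.3339, 0.0367]
ee_rot: [-0.489, 0.512, -0.488, -0.511]
contact_force: [-2.3, -2.7, 11.0]
finger_gap: 0.565
```

Contact at the floor; release and rise, then look.

```bash
python3 -m inch '[[-1,-0.001,0,0,0],[0.9,-0.001,0,0,0],[0.9,-0.001,0,0,0],[0.9,-0.001,0,0,0],[0.9,-0.03,0,0,0],[0.9,-0.08,0,0,0],[0.9,-0.13,0,0,0],[0.9,-0.16,0,0,0]]'; python3 -c "
from h import *
plan([.5635,-.114,.2]);s=shot('scene','scene20')
cv2.imwrite('pics/m20.png',cv2.resize(s['pixels'][150:270,330:490],(640,480)))"
```

```text
time_s: 32.45
tcp_pos: [0.389, 0.3353, 0.1989]
ee_rot: [-0.49, 0.512, -0.486, -0.511]
contact_force: [0.9, -0.2, -0.1]
finger_gap: 0.946
shift [-0.0021 -0.1535 -0.4568] jaw heading 1.617 q7 0.78 t 32.45
```

View pics/m20.png

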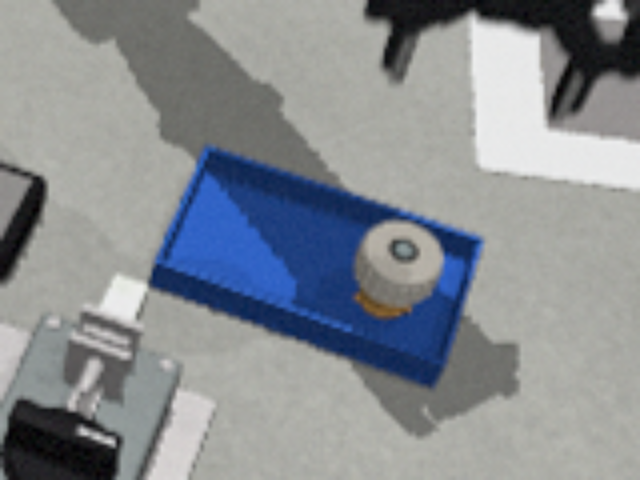

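```bash
python3 -m inch '[[1,0,-0.015,-0.045,0.15],[1,0,-0.03,-0.09,0.3],[1,0,-0.045,-0.135,0.45],[1,0,-0.06,-0.18,0.6],[1,0,-0.075,-0.225,0.75],[1,0,-0.09,-0.27,0.9],[1,0,-0.105,-0.315,1.05],[1,0,-0.12,-0.36,1.2]]'; python3 -m inch '[[1,0,0,0,0.15],[1,0,0,0,0.3],[1,0,0,0,0.45],[1,0,0,0,0.6],[1,0,0,0,0.75],[1,0,0,0,0.9],[1,0,0,0,1.05],[1,0,0,0,1.2]]'; python3 -m inch '[[1,0,0,0,0.15],[1,0,0,0,0.3],[1,0,0,0,0.45],[1,0,0,0,0.6],[1,0,0,0,0.75],[1,0,0,0,0.9],[1,0,0,0,1.0],[1,0,0,0,1.0]]';python3 -c "
from h import *
plan([.5645,-.1145,.11])"
```

```text
time_s: 33.3
tcp_pos: [0.5246, -0.0221, 0.1945]
ee_rot: [0.692, -0.144, 0.692, 0.144]
contact_force: [0.9, 0.0, 0.3]
finger_gap: 1.0
time_s: 34.1
tcp_pos: [0.5242, -0.0202, 0.1943]
ee_rot: [0.653, 0.272, 0.653, -0.272]
contact_force: [-0.5, 0.6, -0.3]
finger_gap: 0.994
time_s: 34.9
tcp_pos: [0.5242, -0.0201, 0.1943]
ee_rot: [-0.444, -0.55, -0.444, 0.55]
contact_force: [-0.1, 0.1, -0.3]
finger_gap: 0.998
shift [0.0844 0.0593 0.0837] jaw heading -1.7826 q7 -1.673 t 34.9
```

```bash
python3 -m inch '[[1,0,0.03,0.04,0],[1,0,0.0593,0.0837,0],[1,0.03,0.0593,0.0837,0],[1,0.07,0.0593,0.0837,0],[1,0.08,0.0593,0.0837,0],[1,0.08,0.0593,0.0837,0],[1,0.08,0.0593,0.0837,0]]';python3 -c "
from h import *
plan([.5645,-.1145,.065]);print(env.observe()['q'])
for n in('top','scene'):shot(n,n+'21')
cv2.imwrite('pics/m21.png',np.hstack([cv2.resize(load('top21')['pixels'][120:220,280:380],(400,400)) ,cv2.resize(load('scene21')['pixels'][160:260,190:290],(400,400))]))"
```

```text
time_s: 35.6
tcp_pos: [0.5657, -0.1144, 0.1162]
ee_rot: [0.445, 0.55, 0.444, -0.549]
contact_force: [0.2, 0.8, 0.7]
finger_gap: 1.0
shift [ 0.0512 -0.0012  0.0004] jaw heading -1.7815 q7 -1.446 t 35.6
[-0.11676299  0.46922651  0.39968199  1.61657111 -0.19965317  1.09414045
 -1.44579925]
```

View pics/m21.png

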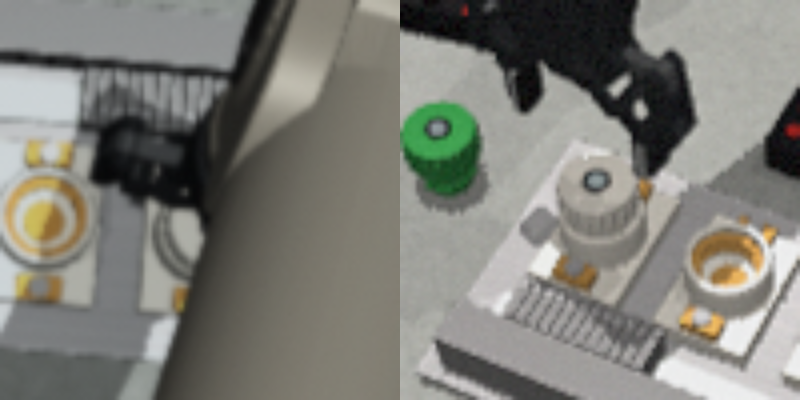

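```bash
python3 -m inch '[[0.7,0.03,-0.001,0,0],[0.7,0.049,-0.001,0,0],[0.7,0.049,-0.001,0,0],[0.7,0.049,-0.001,0,0],[-1,0.049,-0.001,0,0],[-1,0.049,-0.001,0,0],[-1,0.049,-0.001,0,0],[-1,0.049,-0.001,0,0]]' 50; python3 -c "
from h import *
plan([.5645,-.1145,.065]);print(env.observe()['q'])
shot('scene','scene22')
cv2.imwrite('pics/m22.png',cv2.resize(load('scene22')['pixels'][160:260,190:290],(400,400)))"
```

```text
time_s: 36.5
tcp_pos: [0.5654, -0.115, 0.0683]
ee_rot: [0.445, 0.551, 0.443, -0.549]
contact_force: [0.1, 0.8, 5.1]
finger_gap: 0.567
shift [ 0.0033 -0.001  -0.0003] jaw heading -1.7832 q7 -1.426 t 36.5
[-0.10468913  0.52052813  0.38493059  1.66933301 -0.22552263  0.99132637
 -1.42575971]
```

View pics/m22.png

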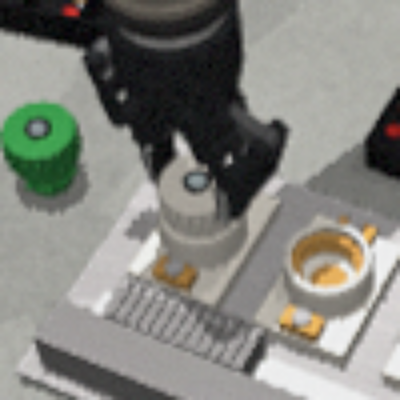

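Cap 0 gripped. Unscrewing.

```bash
python3 -m inch '[[-1,-0.0003,0,0,-0.15],[-1,-0.0005,0,0,-0.3],[-1,-0.0008,0,0,-0.45],[-1,-0.001,0,0,-0.6],[-1,-0.0012,0,0,-0.75],[-1,-0.0015,0,0,-0.9],[-1,-0.0017,0,0,-1.05],[-1,-0.002,0,0,-1.2]]'; python3 -m inch '[[-1,-0.0003,0,0,-0.15],[-1,-0.0005,0,0,-0.3],[-1,-0.0008,0,0,-0.45],[-1,-0.001,0,0,-0.6],[-1,-0.0012,0,0,-0.75],[-1,-0.0015,0,0,-0.9],[-1,-0.0017,0,0,-1.05],[-1,-0.002,0,0,-1.2]]';  python3 -m inch '[[-1,-0.0003,0,0,-0.15],[-1,-0.0005,0,0,-0.3],[-1,-0.0008,0,0,-0.45],[-1,-0.001,0,0,-0.6],[-1,-0.0012,0,0,-0.75],[-1,-0.0015,0,0,-0.9],[-1,-0.0017,0,0,-1.05],[-1,-0.002,0,0,-1.2]]'; python3 -c "
from h import *
plan([.5645,-.1145,.065]);print(env.observe()['q'])
shot('scene','scene23')
cv2.imwrite('pics/m23.png',cv2.resize(load('scene23')['pixels'][160:260,190:290],(400,400)))"
```

```text
time_s: 37.35
tcp_pos: [0.5649, -0.1146, 0.0693]
ee_rot: [0.679, 0.202, 0.677, -0.201]
contact_force: [0.1, 0.3, 2.2]
finger_gap: 0.559
time_s: 38.15
tcp_pos: [0.5646, -0.1148, 0.0711]
ee_rot: [0.674, -0.217, 0.672, 0.216]
contact_force: [-0.9, -0.3, 1.7]
finger_gap: 0.562
time_s: 38.95
tcp_pos: [0.5645, -0.115, 0.073]
ee_rot: [-0.434, 0.559, -0.433, -0.558]
contact_force: [0.4, -0.7, 1.2]
finger_gap: 0.562
shift [ 0.008  -0.0001  0.0005] jaw heading 1.8219 q7 1.783 t 38.95
[ 0.48465877  0.53749488 -0.44115815  1.64015153  0.26025236  1.02016504
  1.7833313 ]
```

View pics/m23.png

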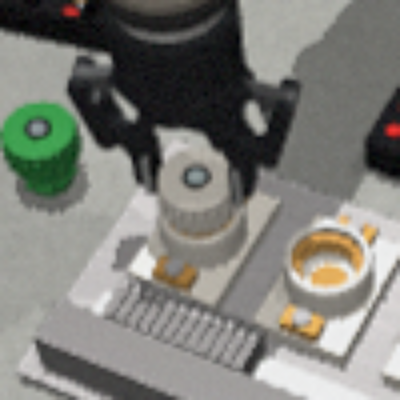

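```bash
python3 -m inch '[[-1,-0.0003,0,0,-0.15],[-1,-0.0005,0,0,-0.3],[-1,-0.0008,0,0,-0.45],[-1,-0.001,0,0,-0.6],[-1,-0.0012,0,0,-0.75],[-1,-0.0014,0,0,-0.85],[-1,-0.0014,0,0,-0.85]]'; python3 -m inch '[[0.7,0,0,0,0],[0.7,0,0,0,0],[0.7,0,0,0,0.15],[0.7,0,0,0,0.3],[0.7,0,0,0,0.45],[0.7,0,0,0,0.6],[0.7,0,0,0,0.75],[0.7,0,0,0,0.9]]'; python3 -m inch '[[0.7,0,0,0,0.15],[0.7,0,0,0,0.3],[0.7,0,0,0,0.45],[0.7,0,0,0,0.6],[0.7,0,0,0,0.75],[0.7,0,0,0,0.9],[0.7,0,0,0,1.0],[0.7,0,0,0,1.0]]';python3 -c "
from h import *
plan([.5645,-.1145,.065]);print(env.observe()['q'])
shot('scene','scene24')
cv2.imwrite('pics/m24.png',cv2.resize(load('scene24')['pixels'][160:260,190:290],(400,400)))"
```

```text
time_s: 39.7
tcp_pos: [0.5646, -0.1149, 0.0743]
ee_rot: [-0.167, 0.688, -0.167, -0.686]
contact_force: [0.9, -0.2, 3.2]
finger_gap: 0.562
time_s: 40.5
tcp_pos: [0.5633, -0.1144, 0.073]
ee_rot: [0.451, -0.545, 0.451, 0.545]
contact_force: [-0.6, -0.4, 0.3]
finger_gap: 0.848
time_s: 41.3
tcp_pos: [0.5634, -0.1142, 0.0731]
ee_rot: [0.656, -0.264, 0.656, 0.264]
contact_force: [-0.5, 0.2, -0.3]
finger_gap: 0.85
shift [ 0.0081 -0.001   0.0006] jaw heading 0.7659 q7 0.843 t 41.3
[ 0.31406861  0.50482887 -0.19954301  1.64790499  0.11463234  1.00088437
  0.84271497]
```

View pics/m24.png

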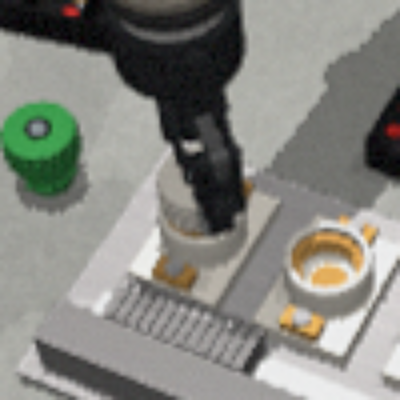

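```bash
python3 -m inch '[[-1,0.001,0,0,0],[-1,0.001,0,0,0],[-1,0.001,0,0,0],[-1,0.001,0,0,0],[-1,0.001,0,0,0]]'; python3 -m inch '[[-1,-0.0003,0,0,-0.15],[-1,-0.0005,0,0,-0.3],[-1,-0.0008,0,0,-0.45],[-1,-0.001,0,0,-0.6],[-1,-0.0012,0,0,-0.75],[-1,-0.0015,0,0,-0.9],[-1,-0.0017,0,0,-1.05],[-1,-0.002,0,0,-1.2]]'; python3 -m inch '[[-1,-0.0003,0,0,-0.15],[-1,-0.0005,0,0,-0.3],[-1,-0.0008,0,0,-0.45],[-1,-0.001,0,0,-0.6],[-1,-0.0012,0,0,-0.75],[-1,-0.0012,0,0,-0.75]]';  python3 -m inch '[[-1,-0.002,0,0,0],[-1,-0.004,0,0,0],[-1,-0.004,0,0,0]]'
```

```text
time_s: 41.85
tcp_pos: [0.5641, -0.1142, 0.0725]
ee_rot: [0.656, -0.265, 0.655, 0.265]
contact_force: [0.4, 0.1, 1.3]
finger_gap: 0.563
time_s: 42.65
tcp_pos: [0.5632, -0.1154, 0.0743]
ee_rot: [0.39, -0.59, 0.391, 0.59]
contact_force: [0.4, 0.3, 1.7]
finger_gap: 0.562
time_s: 43.25
tcp_pos: [0.5636, -0.1158, 0.0755]
ee_rot: [-0.149, 0.691, -0.15, -0.691]
contact_force: [0.0, -0.7, 1.2]
finger_gap: 0.559
time_s: 43.55
tcp_pos: [0.5639, -0.1152, 0.0795]
ee_rot: [-0.149, 0.691, -0.15, -0.691]
contact_force: [1.4, -1.6, -2.4]
finger_gap: 0.563
```

```bash
python3 -m inch '[[-1,-0.003,0,0,0],[-1,-0.007,0,0,0],[-1,-0.007,0,0,0]]' ; python3 -m inch '[[-1,-0.03,0,0,0],[-1,-0.07,0,0,0],[-1,-0.1,0,0,0],[-1,-0.1,0,0,0]]'; python3 -c "
from h import *
plan([.3815,.244,.18]);print(env.observe()['q'])
shot('scene','scene25')
cv2.imwrite('pics/m25.png',cv2.resize(load('scene25')['pixels'][120:280,170:450],(700,400)))"
```

```text
time_s: 43.85
tcp_pos: [0.5631, -0.1129, 0.0871]
ee_rot: [0.149, -0.691, 0.148, 0.692]
contact_force: [-0.0, 1.2, -2.2]
finger_gap: 0.564
time_s: 44.25
tcp_pos: [0.5665, -0.1127, 0.1918]
ee_rot: [-0.149, 0.694, -0.148, -0.688]
contact_force: [-0.2, 0.3, -2.1]
finger_gap: 0.564
shift [ 0.0101 -0.2491  0.3154] jaw heading 2.718 q7 2.64 t 44.25
[ 0.64898274  0.47192384 -0.69673089  1.48695338  0.30896189  1.28555787
  2.63969459]
```

View pics/m25.png

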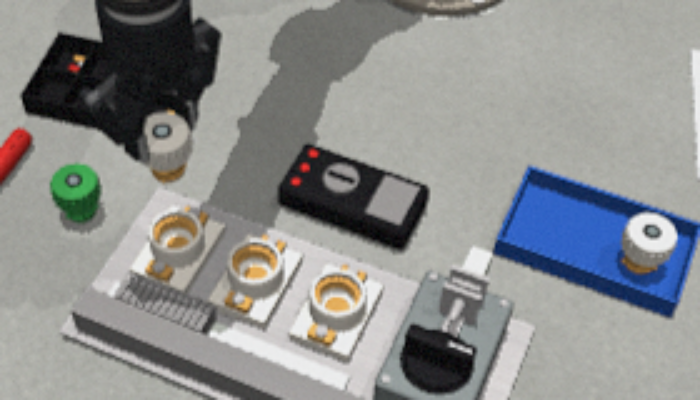

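```bash
python3 -m inch '[[-1,0,-0.03,0.038,0.15],[-1,0,-0.06,0.076,0.3],[-1,0,-0.09,0.114,0.45],[-1,0,-0.12,0.152,0.6],[-1,0,-0.15,0.19,0.75],[-1,0,-0.18,0.228,0.9],[-1,0,-0.21,0.266,1.05],[-1,0,-0.24,0.304,1.1]]'; python3 -m inch '[[-1,0,0,0,0],[-1,0,0,0,0]]'; python3 -c "
from h import *
plan([.3815,.244,.05]);print(env.observe()['q'])"
```

```text
time_s: 45.1
tcp_pos: [0.3881, 0.2202, 0.1848]
ee_rot: [0.489, -0.51, 0.491, 0.51]
contact_force: [0.9, 0.7, -1.6]
finger_gap: 0.565
time_s: 45.3
tcp_pos: [0.3879, 0.2212, 0.1852]
ee_rot: [0.486, -0.512, 0.488, 0.513]
contact_force: [0.1, -0.6, -1.7]
finger_gap: 0.564
shift [0.1352 0.0047 0.0233] jaw heading 1.6226 q7 0.929 t 45.3
[ 0.07919302  0.19866425 -0.7263103   1.82662365  0.14210422  1.1728601
  0.92946582]
```

```bash
python3 -m inch '[[-1,0.0,0.005,0.0235,0],[-1,0.04,0.005,0.0235,0],[-1,0.08,0.005,0.0235,0],[-1,0.115,0.005,0.0235,0],[-1,0.132,0.005,0.0235,0],[-1,0.132,0.005,0.0235,0],[-1,0.132,0.005,0.0235,0]]'; python3 -c "
from h import *
plan([.3815,.244,.042]);s=shot('scene','scene26')
cv2.imwrite('pics/m26.png',cv2.resize(s['pixels'][150:270,330:490],(640,480)))"
```

```text
time_s: 46.0
tcp_pos: [0.3846, 0.2424, 0.0541]
ee_rot: [0.488, -0.511, 0.489, 0.511]
contact_force: [-0.5, 0.4, -1.0]
finger_gap: 0.56
shift [0.0121 0.003  0.0017] jaw heading 1.6149 q7 0.722 t 46.0
```

View pics/m26.png

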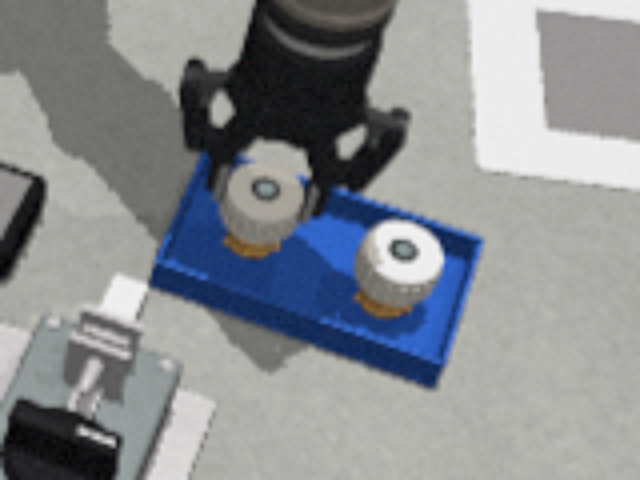

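```bash
python3 -m inch '[[-1,0.004,0,0,0],[-1,0.008,0,0,0],[-1,0.01,0,0,0],[-1,0.01,0,0,0]]'; python3 -m inch '[[-1,0.002,0,0,0],[-1,0.004,0,0,0],[-1,0.004,0,0,0]]'
```

```text
time_s: 46.45
tcp_pos: [0.3842, 0.2435, 0.0444]
ee_rot: [-0.488, 0.511, -0.488, -0.511]
contact_force: [0.4, 0.8, -1.9]
finger_gap: 0.566
time_s: 46.75
tcp_pos: [0.3845, 0.2438, 0.0406]
ee_rot: [-0.488, 0.511, -0.488, -0.511]
contact_force: [0.3, 0.3, -1.3]
finger_gap: 0.563
```

```bash
python3 -m inch '[[-1,0.001,0,0,0],[-1,0.002,0,0,0],[-1,0.002,0,0,0]]'; python3 -c "
from h import *
print(env.observe()['contact_force'])"
```

```text
time_s: 47.05
tcp_pos: [0.3849, 0.244, 0.0404]
ee_rot: [-0.489, 0.512, -0.488, -0.511]
contact_force: [-2.6, -2.7, 14.0]
finger_gap: 0.563
[-2.58844701 -2.6574747  13.95133372]
```

Floor contact. Release, rise, and swing clear for the final views.

```bash
python3 -m inch '[[-1,-0.001,0,0,0],[0.75,-0.001,0,0,0],[0.75,-0.001,0,0,0],[0.75,-0.001,0,0,0],[0.75,-0.03,0,0,0],[0.75,-0.08,0,0,0],[0.75,-0.13,0,0,0],[0.75,-0.17,0,0,0]]'; python3 -m inch '[[0.75,0,0.02,0.04,0],[0.75,0,0.04,0.08,0],[0.75,0,0.06,0.12,0],[0.75,0,0.08,0.16,0],[0.75,0,0.1,0.2,0],[0.75,0,0.12,0.24,0],[0.75,0,0.14,0.26,0],[0.75,0,0.14,0.26,0]]'; python3 -c "
from h import *
for n in('top','scene'):shot(n,n+'27')
head('top27');align('top27',-.1,-.1);print(tool()[0])
cv2.imwrite('pics/f1.png',load('top27')['pixels']);cv2.imwrite('pics/f2.png',cv2.resize(load('scene27')['pixels'][120:330,150:480],(792,504)))
cv2.imwrite('pics/f3.png',cv2.resize(load('top27')['pixels'][125:215,145:235],(540,540),interpolation=2))"
```

```text
time_s: 47.85
tcp_pos: [0.3846, 0.2443, 0.2111]
ee_rot: [-0.489, 0.512, -0.487, -0.511]
contact_force: [0.3, 0.2, -0.1]
finger_gap: 0.877
time_s: 48.65
tcp_pos: [0.2263, 0.5004, 0.2084]
ee_rot: [0.485, -0.512, 0.486, 0.516]
contact_force: [-0.9, 0.5, 0.4]
finger_gap: 0.876
top27 -0.12 9 b -0.002 0.019 z 0.0898
top27 -0.117 15 b -0.0043 0.02 z 0.0912
top27 -0.114 17 b -0.0029 0.021 z 0.0916
top27 -0.111 18 b -0.005 0.02 z 0.0918
top27 -0.108 15 b -0.0026 0.021 z 0.092
top27 -0.105 19 b -0.003 0.022 z 0.0912
top27 -0.102 17 b -0.003 0.021 z 0.0921
top27 -0.099 18 b -0.0024 0.021 z 0.0927
top27 -0.096 17 b -0.0034 0.022 z 0.0928
top27 -0.093 18 b -0.0015 0.022 z 0.0938
top27 -0.09 16 b -0.0045 0.02 z 0.0939
top27 -0.087 15 b -0.0019 0.02 z 0.0945
top27 -0.084 8 b -0.0051 0.013 z 0.0918
top27 -0.081 21 b 0.0 0.03 z 0.0881
top27 -0.075 4 b -0.0019 0.006 z 0.0895
top27 -0.072 13 b -0.0085 0.017 z 0.0896
top27 -0.069 15 b 0.0021 0.029 z 0.0945
top27 -0.066 6 b -0.0036 0.022 z 0.0976
top27 -0.063 3 b -0.0023 0.008 z 0.0979
top27 cheeks/tongue top n 141 b range [-0.0194 -0.0021  0.015 ] mean -0.002 a [-0.0807 -0.0518] z [0.1031 0.1056]
   a -0.082 26 -0.0184 0.0166 -0.0022
   a -0.078 25 -0.0195 0.0143 -0.0012
   a -0.07 18 -0.0149 0.0126 -0.0048
   a -0.066 20 -0.0105 0.0124 0.0003
   a -0.058 30 -0.0195 0.0152 -0.0015
   a -0.054 20 -0.0192 0.0147 -0.004
[0.23191622 0.49704406 0.20804088]
```

View pics/f1.png

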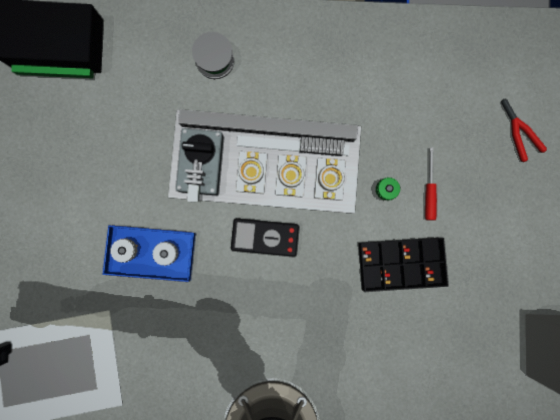

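View pics/f2.png

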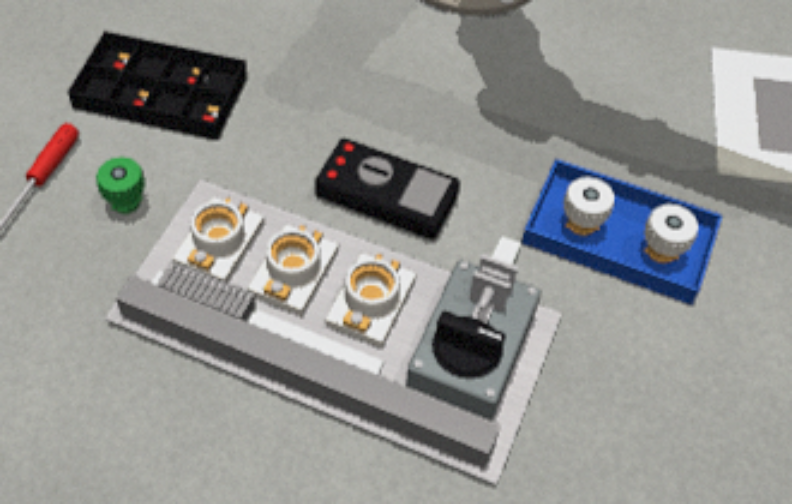

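View pics/f3.png

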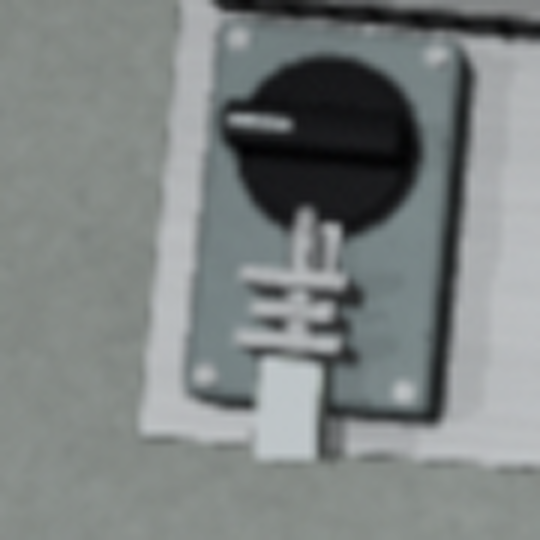

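```bash
python3 -c "
from h import *
print(env.observe()['time_s']);print(env.finish_job())"
```

```text
48.75
the job is handed in; nothing more can be done
None
```

The panel is made safe and I handed the job in at 48.75 s. The steps were done in the order asked:

1. **Isolator:** I turned the handle 90° counter-clockwise to OFF.
2. **Lock-off pin:** The pin went through the fork and the tongue. It crept back a few millimetres when I released it, so I pushed it home again with the shut fingers, to about 10 N.
3. **Fuse caps:** I unscrewed the two fitted caps, at way2 and way0. Way1 was empty. Both caps now stand in the blue tray.

**Last checks**, from both cameras with the arm clear:
- **Handle:** It is at OFF with the tongue between the cheeks.
- **Pin:** The tip came through about 53.7 mm past the outer cheek's face (measured just after the re-push). The head centre is about 19 mm before the eye, against 18 mm nominal. It sags about 0.147 rad, close to the 0.15 rad given as the most, which leaves a gap of about 3 mm at the head's top edge. I read that as the head resting on the cheek by its bottom edge, but the bottom edge was hidden from view.
- **Caps and bystanders:** All three ways are empty. The screwdriver, meter, green cap and organiser are where they were.

The two cameras disagreed by 2–3 mm throughout, so I used averages and differences within one view.

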